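Swap the used cartridges for new ones and snap the tub shut

TASK

Tip up the front of the tub's loose yellow lid, draw it out from under the keeper at the back and lay it right way up on the dark mat. Then move every used cartridge (red neck) from the tub into the red tray and put every new cartridge (blue neck) from the bench into the tub. Finally put the lid back on the tub: back edge under the keeper, then front pressed down until the orange clip snaps over it and the lid is fully home; leave the other things on the bench where they are.

Things in the scene. Friction and masses are not known exactly. Their poses are not given: they have to be found in the camera images.
- tub: Grey storage tub bolted to the bench, open on top, outside 150 (x) x 200 (y) mm, rim 85 mm above the bench, walls and floor 5 mm. Origin: centre of its underside; z up. Front = its -x side (towards the robot), back = +x. Four cartridges fit standing two by two, e.g. at x = +-34, y = +-42 mm; at the start used ones stand near (30, 42) and/or (-30, -42) mm.
- tub_seat (a point): Centre of where the lid's underside lies when shut: 85 mm above the tub's origin, 1 mm to its back; axes as the tub's. A flared guide 50 mm long in the middle of each side rises 12 mm above the rim and leaves the lid about 3 mm play each way in y.
- keeper (a point): Fixed keeper on the tub's back, 110 mm wide (y): a ledge that overhangs the rim inwards, with a stop behind it. The point is the middle of its lower front edge, 70 mm behind the tub's origin; its underside is 11 mm above the rim, its top 15 mm; the stop is 8 mm farther back (tub x = 78 mm). Axes as the tub's.
- clip_nose (a point): Inward point of the orange spring clip's nose, in the middle of the tub's front: a wedge 60 mm wide, sloping 45 degrees above and below the point and 7 mm tall each way. At rest it is 71 mm in front of the tub's origin and 93 mm above the bench. It slides outwards with joint clip.
- clip (a joint): How far the spring clip is pushed outwards (towards tub -x), in m: 0 at rest, at most 0.009. Pressing the lid's front edge down past the nose takes 8 to 12 N at the lid's front; the nose then snaps back over the edge and reads about 0.001 (under 0.0025).
- lid_grip (a point): Yellow lid: flat plate 152 (x) x 196 (y) x 5 mm, about 120 g, with a black upright grip bar across its middle, 20 mm thick (x), 90 mm long (y), top 37 mm above the plate's underside. The point is in the bar, 25 mm above that underside. z is up; x runs from front edge (white patch) to back edge. It starts with its back under the keeper, its front loose on the clip's nose (tilted 0.07 rad).
- lid_front (a point): On the lid's top face, 2 mm inside the middle of its front edge (74 mm from the lid's middle, 5 mm above its underside).
- lid_back (a point): On the lid's top face, 2 mm inside the middle of its back edge (74 mm from the lid's middle, 5 mm above its underside).
- tray: Red open tray fixed to the bench, outside 120 (x) x 190 (y) x 30 mm, walls and floor 4 mm. Origin: centre of its underside. Holds two used cartridges, for example at y = +-42 mm.
- mat_top (a point): Middle of the top of the dark rubber mat fixed to the bench, 190 (x) x 220 (y) x 3 mm: where the lid is laid meanwhile. Axes along its sides.
- new1_mid (a point): New cartridge with a blue neck, standing on the bench (number 1 of up to four). Aluminium block 50 x 50 x 36 mm with an upright round neck on top, 24 mm in diameter and 32 mm tall (68 mm in all, about 180 g); handle it by the neck. The point is on its centre line, 34 mm above its underside; z points up the neck. None if this one is absent today.
- new2_mid (a point): New cartridge with a blue neck, standing on the bench (number 2 of up to four). Aluminium block 50 x 50 x 36 mm with an upright round neck on top, 24 mm in diameter and 32 mm tall (68 mm in all, about 180 g); handle it by the neck. The point is on its centre line, 34 mm above its underside; z points up the neck. None if this one is absent today.
- new3_mid (a point): New cartridge with a blue neck, standing on the bench (number 3 of up to four). Aluminium block 50 x 50 x 36 mm with an upright round neck on top, 24 mm in diameter and 32 mm tall (68 mm in all, about 180 g); handle it by the neck. The point is on its centre line, 34 mm above its underside; z points up the neck. None if this one is absent today.
- new4_mid (a point): New cartridge with a blue neck, standing on the bench (number 4 of up to four). Aluminium block 50 x 50 x 36 mm with an upright round neck on top, 24 mm in diameter and 32 mm tall (68 mm in all, about 180 g); handle it by the neck. The point is on its centre line, 34 mm above its underside; z points up the neck. None if this one is absent today.
- used1_mid (a point): Used cartridge with a red neck, standing in the tub at the start (number 1 of up to two). Aluminium block 50 x 50 x 36 mm with an upright round neck on top, 24 mm in diameter and 32 mm tall (68 mm in all, about 180 g); handle it by the neck. The point is on its centre line, 34 mm above its underside; z points up the neck. None if this one is absent today.
- used2_mid (a point): Used cartridge with a red neck, standing in the tub at the start (number 2 of up to two). Aluminium block 50 x 50 x 36 mm with an upright round neck on top, 24 mm in diameter and 32 mm tall (68 mm in all, about 180 g); handle it by the neck. The point is on its centre line, 34 mm above its underside; z points up the neck. None if this one is absent today.
- tape: Bystander: roll of brown tape lying flat, 100 mm across, 48 mm tall; origin under its centre.
- driver: Bystander: green-handled screwdriver lying on the bench, origin about its middle.
- carton: Bystander: small cardboard carton 90 x 70 x 50 mm; origin under its centre.
- spray: Bystander: white bottle 60 mm across, 140 mm tall; origin under its centre.
- mug: Bystander: blue mug 80 mm across, 90 mm tall; origin under its centre.
- brush: Bystander: wooden-handled brush lying on the bench.

How it is judged:
On the way, in this order (a step that is already met when the one before it is completed fails the run):
1. the lid lies flat, right way up, on the mat (horizontal distance between lid_grip and mat_top below 0.07 m and angle between lid_grip's own z axis and vertical below 0.12 rad and height (world z) of lid_grip below 0.045 m), for 0.2 s.
2. every used cartridge is in the tray and every new one is in the tub (x of new1_mid in the frame of tub between -0.055 and 0.055 m and y of new1_mid in the frame of tub between -0.08 and 0.08 m and z of new1_mid in the frame of tub between 0.015 and 0.06 m and x of new2_mid in the frame of tub between -0.055 and 0.055 m and y of new2_mid in the frame of tub between -0.08 and 0.08 m and z of new2_mid in the frame of tub between 0.015 and 0.06 m and x of new3_mid in the frame of tub between -0.055 and 0.055 m and y of new3_mid in the frame of tub between -0.08 and 0.08 m and z of new3_mid in the frame of tub between 0.015 and 0.06 m and x of new4_mid in the frame of tub between -0.055 and 0.055 m and y of new4_mid in the frame of tub between -0.08 and 0.08 m and z of new4_mid in the frame of tub between 0.015 and 0.06 m and x of used1_mid in the frame of tray between -0.055 and 0.055 m and y of used1_mid in the frame of tray between -0.09 and 0.09 m and z of used1_mid in the frame of tray between 0.012 and 0.055 m and x of used2_mid in the frame of tray between -0.055 and 0.055 m and y of used2_mid in the frame of tray between -0.09 and 0.09 m and z of used2_mid in the frame of tray between 0.012 and 0.055 m), for 0.2 s.
At the end, for the whole second after the job is handed in: The lid is flat on the tub's rim (front and back within 2.5 mm of fully home), its back edge at least 2 mm under the keeper, the clip snapped back over its front edge (clip reading under 2.5 mm); every new cartridge is inside the tub, every used one inside the tray, all at rest (all of step 2 and z of lid_front in the frame of tub_seat between 0.003 and 0.0075 m and z of lid_back in the frame of tub_seat between 0.003 and 0.0075 m and x of lid_back in the frame of tub_seat between 0.0695 and 0.0785 m and angle between the x axis of lid_grip and the x axis of tub, either way round below 0.05 rad and value of joint clip below 0.0025 m and linear speed of each of new1, new2, new3, new4, used1, used2 below 0.03 m/s and linear speed of lid below 0.02 m/s); the robot touches nothing.
It fails at once if a bystander (tape, screwdriver, carton, bottle, mug, brush) is moved more than 50 mm (distance of any of tape, driver, carton, spray, mug, brush from where it was at the start of the episode above 0.05 m).
Of new1, new2, new3, new4 only 3 to 4 are there at a start; the rules pass over those that are not, and their reading is None.
Of used1, used2 only 1 to 2 are there at a start; the rules pass over those that are not, and their reading is None.
At some moment in a run one of new1, new2, new3, new4 may be knocked a few centimetres aside while the robot is not near it.
Once in a run the grip may slacken for a moment while it holds something.
It also fails if it takes over 210 s, if anything falls off the work surface, if the arm or the gripper's body presses on something with over 40 N, if the wrist force passes 120 N, or if a joint passes its speed limit or range.

ROBOT

A 6-joint arm with a two-finger parallel gripper is mounted at the origin on the work surface. World frame = base frame: x ahead of the robot, y to its left, z up, the work surface at z = 0. Lengths are in m, angles in rad, forces in N, time in s.
With the tool pointing down it reaches from about 0.375 to 0.9 m from the base axis. Payload 3.1 kg.
Tool frame: the origin (TCP) lies at the very end of the fingers, on their centre line; the grasp point (between the pads) lies 19 mm behind it (hold_point_z is the distance from the TCP to the grasp point, in m); z points along the fingers, x is the direction in which the jaws open and shut, and the axes are right-handed (so a half turn about z gives the same grasp; the last joint's range is limited). The gripper opens to 87 mm and grips with 3 to 60 N. Pads are 19 mm wide; open, the fingers measure 117 mm over their backs; the gripper's body (75 mm by 190 mm) begins 51 mm behind the grasp point.
Start: joints at [1.115, 0.527, 1.433, -0, 1.181, -0.178], TCP at [0.171, 0.601, 0.223] pointing down, gripper open.
Joint ranges: [-3.08, 3.08], [-0.75, 2.2], [0.22, 2.44], [-1.43, 4.57], [0, 2.65], [-2.85, 2.85]. Speed limits (rad/s): [2.79, 2.79, 3.14, 3.14, 3.14, 3.14].

INTERFACE

Orientations are given as a unit quaternion [x, y, z, w].
In Python, from rig import * gives the robot as it stands.
- The arm moves only by the tool carry_out, never from a script. Its argument "deltas" is a list of rows, each a list of 7 numbers: the closure, from -1 (fully open) to 1 (shut), then the shift along the tool's x, y, z in units of 25 mm (1.0 is 25 mm), then the turn, a rotation vector about the tool's x, y, z in degrees. In form: [[jaw, x, y, z, rx, ry, rz], ...]. A call has 1 to 8 rows; each row is the pose to reach, as a shift and turn from the pose commanded when the call began, along the tool's axes at that moment; what a row does not reach only later rows make up. A row lasts 1/10 s, in which the tool goes at most 50 mm and 8.59 degrees, less where a joint would pass 70% of its speed; a pose out of reach is approached as far as the arm can. A call with a gripper value outside its range is refused whole. The fingers move at their own pace and stop on an object; "force" is the grip in N (left out, the last holds). Time passes only in rows, so rows that repeat a pose let the fingers close. It gives the time, the measured TCP pose, the force and the opening at its end, in the units of the state.
- get_obs(): the state, without advancing time (a new reading comes with each control period).
- camera(name): name is "scene" or "top" or "wrist"; returns (picture, depth): 384x512x3 uint8, red, green, blue; 384x512 float32, m along the optical axis (not along the pixel's ray), 0 where there is no reading.
- camera_info(name): a dict with "mtx" (3x3 intrinsics, pixels), "origin" and "rotation" of the camera in the world. Camera axes: x right, y down, z forward; pixel columns grow to the right and rows downward; lengths in m; the calibration is good to about 2 mm. A picture is of the moment at which its call begins: read the wrist's pose just before it. camera_info takes no time and is no camera call; for the wrist camera it gives the pose at the moment of the call.
- hand_in(): hands the job in, once; it reports no verdict.
Trained networks look in the newest picture that a camera, given by its name, has taken for a name from the list of things; names that differ only in an ending like _2 or _b are one class to them, and where a whole thing is asked for, a point or a joint stands for the part that bears it (a point fixed in the world has none). Each returns a list of dicts, best first, with "score" (0 to 1); they miss things now and then, are a little off and sometimes report something else, mostly with a low value. They report only what shows in the picture. A call takes as long as a camera call.
- spot_in(camera, target): "pixel" ([row, column] in pixels, amid what is visible of it).
The state is a dict: "time": time; "q": joint angles; "joint_velocities": joint speeds; "joint_torque": joint torques, N m; "position": TCP position; "tool_rot": TCP orientation; "ft_force": force on the tool from outside, world axes, zero at the start; "moment": the same for the moment, N m; "grip_width": finger opening in m.
Only numpy, scipy, OpenCV 4.12 (cv2) and the standard library are available. Lean on these libraries where they do the work, as an engineer would, in place of code of your own. Each camera call takes 0.05 s, during which the arm holds its last target.

## Working session

There is one attempt and no reset: what is moved stays moved. The work goes in short steps, Python scripts to look and compute and a tool call to move; the robot and the scene stay as the last step left them, time stands still between calls to the robot, and variables do not carry over. Pictures are saved under pics/ and viewed, and the job is handed in when it is done.

Besides the shell and the picture viewer there is one more tool, called after "Request:" by a JSON object that holds its "api" and its "payload", one argument or row to a line. carry_out: Moves the arm, as the interface text tells. Its arguments: {"type":"object","properties":{"deltas":{"type":"array"},"force":{"type":"number"}},"required":["deltas"]}

```bash
ls; mkdir -p pics; cat > h.py <<'E'
from rig import *
import numpy as np, cv2
from scipy.spatial.transform import Rotation as R
def snap(name,fn):
    p,d=camera(name); cv2.imwrite('pics/'+fn,p[:,:,::-1]); return p,d
def w(cam,d,r,c,info=None,k=2):
    i=info or camera_info(cam); K=np.array(i['mtx'])
    r=int(round(r));c=int(round(c))
    z=d[max(r-k,0):r+k+1,max(c-k,0):c+k+1]; z=np.median(z[z>0])
    v=np.array([(c-K[0,2])/K[0,0],(r-K[1,2])/K[1,1],1])*z
    return np.array(i['rotation']).reshape(3,3)@v+np.array(i['origin'])
E
python3 - <<'E'
from h import *
np.set_printoptions(precision=4,suppress=True)
print(get_obs())
for n in ['scene','top','wrist']:
    p,d=snap(n,n+'0.png'); print(n,camera_info(n),np.percentile(d,[0,50,100]))
    np.save(n+'0.npy',d)
    if n=='wrist': continue
    for t in ['tub','lid_grip','lid_front','tray','mat_top','new1_mid','used1_mid','tape','driver','carton','spray','mug','brush']:
        try:
            for q in spot_in(n,t)[:5]:
                print(n,t,q['score'],q['pixel'],w(n,d,*q['pixel']))
        except Exception as e: print(t,e)
E
```

```text
pics
{'time': 0.0, 'q': array([ 1.1155,  0.5285,  1.4339,  0.    ,  1.1814, -0.1785]), 'joint_velocities': array([-0.002 ,  0.0001,  0.0006,  0.001 , -0.0009, -0.0006]), 'joint_torque': array([ -0.0003, -44.0039, -17.6599,   0.0633,   0.0581,  -0.0002]), 'position': array([0.1705, 0.6006, 0.2216]), 'tool_rot': array([ 0.7979,  0.6028, -0.001 ,  0.0005]), 'ft_force': array([-0.3729,  0.5054, -0.2269]), 'moment': array([-0.0113, -0.0286, -0.0194]), 'grip_width': 0.08662182776279172}
scene {'mtx': array([[441.5604,   0.    , 253.3337],
       [  0.    , 441.5604, 196.607 ],
       [  0.    ,   0.    ,   1.    ]]), 'origin': array([1.56  , 0.0085, 1.4024]), 'rotation': array([ 0.6812,  0.655 , -0.2283, -0.2341])} [0.     2.0013 3.9999]
tub cannot reshape array of size 4 into shape (3,3)
lid_grip cannot reshape array of size 4 into shape (3,3)
lid_front cannot reshape array of size 4 into shape (3,3)
tray cannot reshape array of size 4 into shape (3,3)
mat_top cannot reshape array of size 4 into shape (3,3)
new1_mid cannot reshape array of size 4 into shape (3,3)
tape cannot reshape array
[... 759 characters left out ...]
 shape (3,3)
mat_top cannot reshape array of size 4 into shape (3,3)
new1_mid cannot reshape array of size 4 into shape (3,3)
tape cannot reshape array of size 4 into shape (3,3)
driver cannot reshape array of size 4 into shape (3,3)
carton cannot reshape array of size 4 into shape (3,3)
spray cannot reshape array of size 4 into shape (3,3)
mug cannot reshape array of size 4 into shape (3,3)
brush cannot reshape array of size 4 into shape (3,3)
wrist {'mtx': array([[300.419 ,   0.    , 257.2119],
       [  0.    , 300.419 , 189.4317],
       [  0.    ,   0.    ,   1.    ]]), 'origin': array([0.0902, 0.6233, 0.3832]), 'rotation': array([0.7885, 0.5955, 0.0927, 0.1226])} [0.     0.3633 1.2679]
```

Rotation is a quaternion.

```bash
sed -i "s/np.array(i\['rotation'\]).reshape(3,3)@v/R.from_quat(i['rotation']).as_matrix()@v/" h.py
python3 - <<'E'
from h import *
np.set_printoptions(precision=4,suppress=True)
for n in ['scene','top']:
    p,d=snap(n,n+'1.png'); np.save(n+'1.npy',d)
    for t in ['tub','lid_grip','lid_front','tray','mat_top','new1_mid','tape','driver','carton','spray','mug','brush']:
        try:
            for q in spot_in(n,t)[:5]:
                print(n,t,round(q['score'],2),np.round(q['pixel']),w(n,d,*q['pixel']))
        except Exception as e: print(t,e)
E
```

```text
scene tub 0.81 [227. 258.] [0.6417 0.0544 0.0509]
scene tub 0.51 [266. 244.] [ 0.7888 -0.0014  0.0262]
scene lid_grip 0.59 [206. 257.] [0.5806 0.0533 0.0988]
scene tray 0.85 [182. 178.] [ 0.3759 -0.264   0.0087]
scene mat_top 0.85 [237. 160.] [ 0.6408 -0.3141  0.0049]
scene new1_mid 0.71 [204. 318.] [0.5394 0.2908 0.0439]
scene new1_mid 0.41 [266. 242.] [ 0.7875 -0.0085  0.0244]
scene tape 0.64 [178. 271.] [0.3673 0.1209 0.0055]
scene driver 0.68 [268. 244.] [ 0.7975 -0.0016  0.0274]
scene carton 0.96 [242. 343.] [0.7205 0.3566 0.0529]
scene carton 0.52 [205. 262.] [0.5813 0.0716 0.1048]
scene spray 0.55 [196. 370.] [0.5438 0.4825 0.0893]
scene mug 0.97 [172. 124.] [ 0.3803 -0.467   0.0857]
scene brush 0.86 [174. 363.] [0.3751 0.5013 0.0215]
top tub 0.73 [210. 236.] [0.4842 0.0739 0.0671]
top tub 0.4 [233. 214.] [0.4208 0.1412 0.0461]
top tub 0.21 [263.  88.] [0.3461 0.5201 0.0192]
top lid_grip 0.85 [183. 238.] [0.5586 0.0653 0.0965]
top lid_front 0.74 [182. 236.] [0.5609 0.071  0.1005]
top lid_front 0.45 [142. 141.] [0.711  0.3653 0.0485]
top tray 0.9 [238. 346.] [ 0.398  -0.2583  0.0028]
top mat_top 0.75 [166. 356.] [ 0.6253 -0.3099  0.002 ]
top new1_mid 0.62 [203. 164.] [0.5175 0.2926 0.0375]
top tape 0.66 [229. 232.] [0.4311 0.0877 0.0457]
top driver 0.66 [122. 257.] [0.7763 0.0008 0.0229]
top driver 0.6 [209. 232.] [0.4859 0.0852 0.0765]
top carton 0.68 [141. 139.] [0.7145 0.3716 0.0485]
top carton 0.59 [249. 422.] [ 0.3577 -0.4855  0.0035]
top spray 0.66 [202.  92.] [0.515  0.4873 0.0985]
top spray 0.4 [208. 234.] [0.4855 0.0787 0.0945]
top mug 0.97 [252. 423.] [ 0.3486 -0.4875  0.0032]
top brush 0.85 [261.  90.] [0.3518 0.5144 0.0193]
```

View pics/top0.png

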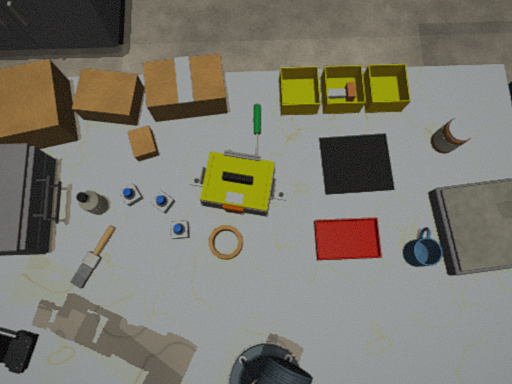

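View pics/scene0.png

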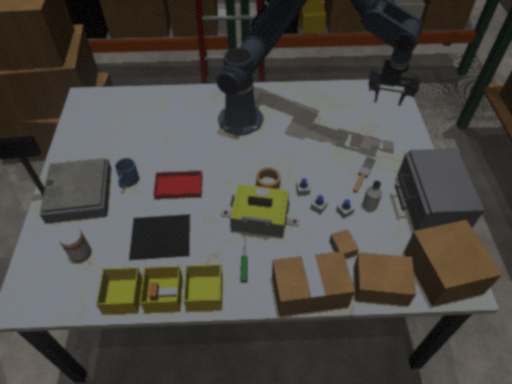

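View pics/wrist0.png

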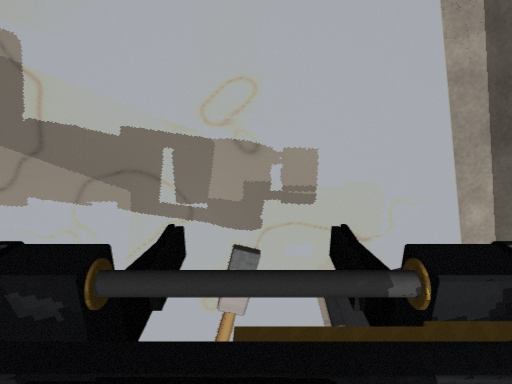

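```bash
cat >> h.py <<'E'
np.set_printoptions(precision=4,suppress=True)
def quat(yaw,pitch=0.,down=True):
    # tool z down; tool x at world yaw; pitch: rotation about the horizontal axis left of tool x (positive = tips tool x end DOWN)
    b=R.from_matrix(np.array([[1,0,0],[0,-1,0],[0,0,-1.]]))
    return R.from_euler('z',yaw)*R.from_euler('y',pitch)*b
def delta(pos,rot,cur=None):
    o=get_obs() if cur is None else cur
    r0=R.from_quat(o['tool_rot']); 
    s=r0.inv().apply(np.array(pos)-o['position'])/0.025
    t=np.degrees((r0.inv()*rot).as_rotvec())
    print('delta',np.round(s,3),np.round(t,2)); return s,t
E
python3 - <<'E'
from h import *
o=get_obs(); i=camera_info('wrist'); r=R.from_quat(o['tool_rot'])
print(r.inv().apply(np.array(i['origin'])-o['position']), (r.inv()*R.from_quat(i['rotation'])).as_matrix(), r.as_matrix())
d=np.load('top1.npy'); p=cv2.imread('pics/top1.png')
cv2.imwrite('pics/topz.png',cv2.resize(p[100:270,80:400],None,fx=2.5,fy=2.5,interpolation=cv2.INTER_CUBIC))
E
```

```text
[-0.0007 -0.0836 -0.1607] [[ 1.     -0.0002 -0.    ]
 [ 0.0002  0.9528  0.3037]
 [-0.     -0.3037  0.9528]] [[ 0.2732  0.9619  0.    ]
 [ 0.9619 -0.2732  0.    ]
 [ 0.      0.     -1.    ]]
```

View pics/topz.png

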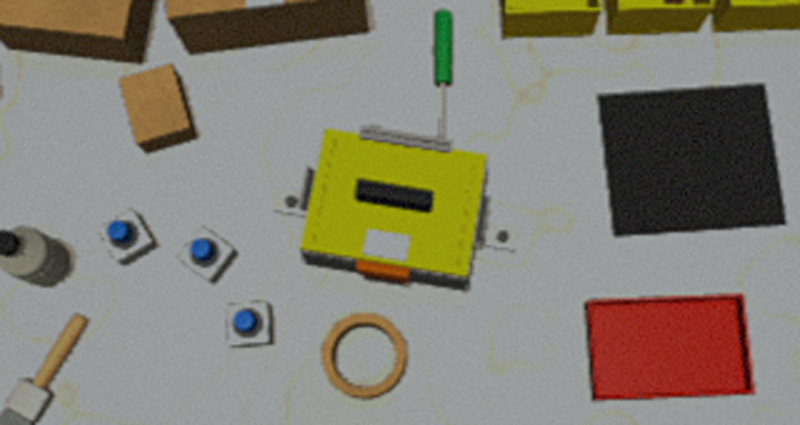

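```bash
python3 - <<'E'
from h import *
delta([0.56,0.065,0.32],quat(-0.13))
delta([0.56,0.065,0.32],quat(-0.13+np.pi))
# tub lid yaw and mat etc from top
d=np.load('top1.npy'); p=cv2.imread('pics/top1.png'); hsv=cv2.cvtColor(p,cv2.COLOR_BGR2HSV)
i=camera_info('top');K=np.array(i['mtx'])
v,u=np.mgrid[:384,:512]
P=np.stack([(u-K[0,2])/K[0,0],(v-K[1,2])/K[1,1],np.ones_like(u)],-1)*d[...,None]
P=P@R.from_quat(i['rotation']).as_matrix().T+i['origin']
np.save('P.npy',P)
def box(m,n):
    rc=cv2.minAreaRect((P[m][:,:2]*1000).astype(np.float32)); print(n,rc,np.median(P[m][:,2]),m.sum())
reg=np.zeros((384,512),bool); reg[145:225,195:290]=1
box(reg&(hsv[...,0]>22)&(hsv[...,0]<38)&(hsv[...,1]>120)&(hsv[...,2]>90),'lid')
reg=np.zeros((384,512),bool); reg[125:200,310:400]=1
m=reg&(hsv[...,2]<70); m=cv2.morphologyEx(m.astype(np.uint8),cv2.MORPH_OPEN,np.ones((3,3)))>0
box(m,'mat')
reg=np.zeros((384,512),bool); reg[210:270,305:390]=1
m=reg&((hsv[...,0]<8)|(hsv[...,0]>172))&(hsv[...,1]>120); box(m,'tray')
m=(hsv[...,0]>100)&(hsv[...,0]<125)&(hsv[...,1]>140); m[:,240:]=0
n,l,s,c=cv2.connectedComponentsWithStats(m.astype(np.uint8))
for k in range(1,n):
    if s[k,4]>15: print('blue',c[k],s[k,4],np.median(P[l==k],0),P[l==k][:,2].max())
E
```

```text
delta [-16.378  20.838  -3.898] [ 0.   -0.   81.59]
delta [-16.378  20.838  -3.898] [  0.     0.   -98.41]
lid ((473.1230163574219, 86.91436767578125), (197.35586547851562, 346.65472412109375), 78.7333984375) 0.09422960002517855 2769
mat ((551.791259765625, -162.6754150390625), (261.0868225097656, 614.0872192382812), 29.453121185302734) 0.0013636290943290774 3811
tray ((381.50091552734375, -153.0647735595703), (137.22084045410156, 408.2244873046875), 7.409059524536133) 0.003236046607593024 2536
blue [127.4035 192.3509] 57 [0.5486 0.3971 0.0656] 0.07164128623233901
blue [160.4364 199.5273] 55 [0.5231 0.2983 0.0651] 0.07202199886458627
blue [177.5789 228.    ] 57 [0.4365 0.2467 0.0656] 0.07022614328794674
```

Request:
{"api": "carry_out", "payload": {
  "deltas": [
    [-1,-16.38,20.84,-3.9,0,0,81.6],
    [-1,-16.38,20.84,-3.9,0,0,81.6],
    [-1,-16.38,20.84,-3.9,0,0,81.6],
    [-1,-16.38,20.84,-3.9,0,0,81.6],
    [-1,-16.38,20.84,-3.9,0,0,81.6],
    [-1,-16.38,20.84,-3.9,0,0,81.6],
    [-1,-16.38,20.84,-3.9,0,0,81.6],
    [-1,-16.38,20.84,-3.9,0,0,81.6]
  ]
}}

```text
time: 3.55
position: [0.4041, 0.2793, 0.2814]
tool_rot: [0.999, 0.044, 0.0, -0.0]
ft_force: [0.6, 0.8, 0.5]
grip_width: 0.0871
```

```bash
python3 - <<'E'
from h import *
delta([0.56,0.065,0.32],quat(-0.13))
E
```

```text
delta [ 5.46   9.084 -1.544] [-0.03 -0.04 12.49]
```

Request:
{"api": "carry_out", "payload": {
  "deltas": [
    [-1,5.4,9.0,-1.5,0,0,12.5],
    [-1,5.4,9.0,-1.5,0,0,12.5],
    [-1,5.4,9.0,-1.5,0,0,12.5],
    [-1,5.4,9.0,-1.5,0,0,12.5],
    [-1,5.4,9.0,-1.5,0,0,12.5],
    [-1,5.4,9.0,-1.5,0,0,12.5],
    [-1,5.4,9.0,-1.5,0,0,12.5]
  ]
}}

```text
time: 4.25
position: [0.5601, 0.0677, 0.3184]
tool_rot: [0.998, -0.064, 0.001, 0.0]
ft_force: [0.8, 1.1, -0.7]
grip_width: 0.0873
```

```bash
python3 - <<'E'
from h import *
print(get_obs()['joint_velocities'])
delta([0.56,0.065,0.32],quat(-0.13))
i=camera_info('wrist');p,d=snap('wrist','w1.png'); np.save('w1.npy',d); np.save('w1i.npy',i,allow_pickle=True)
for t in ['lid_grip','lid_front','lid_back','clip_nose','keeper','tub']:
    for q in spot_in('wrist',t)[:2]:
        print(t,round(q['score'],2),np.round(q['pixel']),w('wrist',d,*q['pixel'],info=i))
E
```

```text
[ 0.057  -0.0198  0.0622  0.0272  0.0179  0.0146]
delta [ 0.009  0.106 -0.065] [-0.   -0.06  0.13]
lid_grip 0.97 [153. 266.] [0.573  0.0823 0.1261]
lid_front 0.77 [152. 265.] [0.572  0.0836 0.1259]
lid_back 0.91 [156. 263.] [0.569  0.079  0.1255]
clip_nose 0.7 [159. 204.] [0.4929 0.0792 0.0974]
keeper 0.95 [142. 320.] [0.6442 0.0807 0.0902]
tub 0.82 [154. 319.] [0.6408 0.0664 0.096 ]
```

View pics/w1.png

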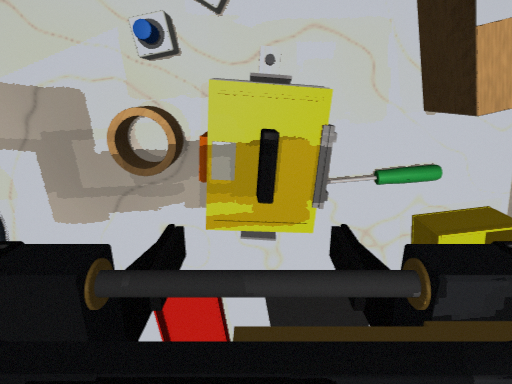

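```bash
cat >> h.py <<'E'
def cloud(d,i):
    K=np.array(i['mtx']); v,u=np.mgrid[:384,:512]
    P=np.stack([(u-K[0,2])/K[0,0],(v-K[1,2])/K[1,1],np.ones(u.shape)],-1)*d[...,None]
    P=P@R.from_quat(i['rotation']).as_matrix().T+np.array(i['origin']); P[d<=0]=np.nan; return P
def rect(P,m,n=''):
    q=P[m]; q=q[~np.isnan(q[:,0])]
    (c,s,a)=cv2.minAreaRect((q[:,:2]*1000).astype(np.float32))
    print(n,'c',np.round(c,1),'size',np.round(s,1),'ang',round(a,2),'zmed %.4f n %d'%(np.median(q[:,2]),len(q))); return c,s,a
E
python3 - <<'E'
from h import *
i=np.load('w1i.npy',allow_pickle=True).item(); d=np.load('w1.npy'); P=cloud(d,i)
p=cv2.imread('pics/w1.png'); h=cv2.cvtColor(p,cv2.COLOR_BGR2HSV)
box=np.zeros((384,512),bool); box[70:240,195:340]=1
z=P[...,2]
y=box&(h[...,0]>20)&(h[...,0]<38)&(h[...,1]>120)&(z>.085)&(z<.12)
y=cv2.erode(y.astype(np.uint8),np.ones((3,3)))>0
rect(P,y,'lid')
q=P[y]; A=np.c_[q[:,:2],np.ones(len(q))]; c=np.linalg.lstsq(A,q[:,2],rcond=None)[0]; print('plane',c, 'tilt',np.hypot(*c[:2]), 'dir',np.degrees(np.arctan2(-c[1],-c[0])), np.std(q[:,2]-A@c))
b=box&(h[...,2]<60)&(z>.11); rect(P,b,'bar')
o=box&(h[...,0]<14)&(h[...,1]>150)&(u if False else (np.arange(512)[None]<212)); rect(P,o,'clip'); print(np.nanmax(z[o]))
k=box.copy(); k[:, :312]=0; k&=(h[...,1]<60)&(z>.09); rect(P,k,'keeper')
g=box&(h[...,1]<60)&(h[...,2]<110)&(z>.07); g[:, :240]=0; g[:,300:]=0
for s in (slice(70,90),slice(225,240)):
    mm=np.zeros_like(g); mm[s]=g[s]; rect(P,mm,'guide')
E
```

```text
lid c [570.4  63. ] size [193.7 149. ] ang 78.55 zmed 0.0941 n 13096
plane [-0.0721  0.0146  0.1343] tilt 0.07358155678458468 dir -11.449333478242568 0.0008764004564943985
bar c [584.5  61.3] size [88.3 44.8] ang 78.73 zmed 0.1258 n 1313
clip c [481.7  81. ] size [59.3 26.6] ang 78.21 zmed 0.0964 n 304
0.09980646242795654
keeper c [629.4  50.9] size [109.8  56.4] ang 78.6 zmed 0.0994 n 1092
guide c [588.8 164.6] size [ 6.6 48.9] ang 80.46 zmed 0.0900 n 233
guide c [547.9 -38.9] size [ 4.6 48.7] ang 79.02 zmed 0.0914 n 209
```

```bash
python3 - <<'E'
from h import *
i=np.load('w1i.npy',allow_pickle=True).item(); d=np.load('w1.npy'); P=cloud(d,i)
p=cv2.imread('pics/w1.png'); h=cv2.cvtColor(p,cv2.COLOR_BGR2HSV)
yaw=np.radians(-11.4); ex=np.array([np.cos(yaw),np.sin(yaw)]); ey=np.array([-ex[1],ex[0]])
o=np.array([.5685,.0628])
X=(P[...,:2]-o)@ex*1000; Y=(P[...,:2]-o)@ey*1000; z=P[...,2]*1000
# row profile along X at Y bands
for y0 in (0,20,70,-60):
    print('Y',y0)
    for x0 in range(-96,100,4):
        m=(abs(Y-y0)<4)&(abs(X-x0)<2)
        if m.sum()>2: print((x0,round(float(np.median(z[m])),1),tuple(np.median(h[m],0).astype(int))),end=' ')
    print()
m=(z>122)&(z<131)&(abs(X)<40)&(abs(Y)<60)
print(np.percentile(X[m],[1,50,99]),np.percentile(Y[m],[1,50,99]),np.median(z[m]))
m=(abs(X)<24)&(abs(Y)<115)&(z>60)
for y0 in list(range(-112,-90,2))+list(range(90,114,2)):
    mm=m&(abs(Y-y0)<1); print(y0,np.median(z[mm]) if mm.sum() else None,mm.sum(),end='; ')
E
```

```text
Y 0
(-84, 92.5, (np.int64(12), np.int64(234), np.int64(122))) (-80, 96.6, (np.int64(12), np.int64(240), np.int64(118))) (-76, 97.2, (np.int64(12), np.int64(241), np.int64(110))) (-72, 99.5, (np.int64(24), np.int64(233), np.int64(162))) (-68, 99.6, (np.int64(23), np.int64(144), np.int64(167))) (-64, 99.7, (np.int64(23), np.int64(28), np.int64(147))) (-60, 99.7, (np.int64(23), np.int64(28), np.int64(147))) (-56, 383.8, (np.int64(90), np.int64(106), np.int64(7))) (-52, 335.1, (np.int64(84), np.int64(78), np.int64(9))) (-48, 98.6, (np.int64(24), np.int64(26), np.int64(146))) (-44, 98.0, (np.int64(24), np.int64(26), np.int64(130))) (-40, 97.8, (np.int64(24), np.int64(28), np.int64(130))) (-36, 96.9, (np.int64(24), np.int64(230), np.int64(154))) (-32, 96.9, (np.int64(24), np.int64(232), np.int64(154))) (-28, 96.1, (np.int64(25), np.int64(237), np.int64(153))) (-24, 96.1, (np.int64(24), np.int64(236), np.int64(153))) (-20, 95.4, (np.int64(25), np.int64(236), np.int64(153))) (-16, 95.0, (np.int64(24), np.int64(237), np.int64(153))) (-12, 95.4, (np.int64(24), np.int64(240), np.int64(153))) (-
[... 8504 characters left out ...]
int64(191))) (76, 88.1, (np.int64(31), np.int64(206), np.int64(192))) 
[-5.3182  4.2995 14.2071] [-42.0491   3.5636  45.0402] 125.64681348781276
-112 None 0; -110 95.07647384715966 12; -108 95.79080386558225 39; -106 95.89628940070594 62; -104 91.42350614655575 101; -102 86.97078673680846 64; -100 None 0; -98 93.66104550385629 8; -96 93.80294984099643 44; -94 94.29103342629685 40; -92 94.06363253147565 46; 90 94.10376490718436 67; 92 94.33524206359661 69; 94 94.0333871109641 70; 96 94.01641363773561 69; 98 93.86329084263767 58; 100 83.27408695998143 44; 102 84.85528192280456 73; 104 90.42284729772376 79; 106 95.5909422217594 78; 108 96.13479195363853 70; 110 95.20721645708358 35; 112 None 0;
```

```bash
cat >> h.py <<'E'
yaw=np.radians(-11.4); ex=np.array([np.cos(yaw),np.sin(yaw),0]); ey=np.array([-ex[1],ex[0],0]); O=np.array([.5685,.0628,0]); ez=np.array([0,0,1.])
def T(x,y,z): return O+(x*ex+y*ey+z*ez)/1000
E
python3 - <<'E'
from h import *
p=.0725; n=np.array([np.sin(p)*ex[0],np.sin(p)*ex[1],np.cos(p)])
g=T(2.5,1.5,102)
delta(g+.06*n,quat(yaw,p))
delta(g,quat(yaw,p))
E
```

```text
delta [0.748 0.24  6.256] [ 0.15 -4.12  4.41]
delta [0.576 0.227 8.65 ] [ 0.15 -4.12  4.41]
```

Request:
{"api": "carry_out", "payload": {
  "deltas": [
    [-1,0.748,0.24,2,0.15,-4.12,4.41],
    [-1,0.748,0.24,4,0.15,-4.12,4.41],
    [-1,0.748,0.24,6.25,0.15,-4.12,4.41],
    [-1,0.748,0.24,6.25,0.15,-4.12,4.41],
    [-1,0.748,0.24,6.25,0.15,-4.12,4.41],
    [-1,0.748,0.24,6.25,0.15,-4.12,4.41]
  ]
}}

```text
time: 5.2
position: [0.5782, 0.0617, 0.1642]
tool_rot: [0.994, -0.1, -0.034, -0.004]
ft_force: [-0.0, -0.2, 0.3]
grip_width: 0.0868
```

```bash
python3 - <<'E'
from h import *
p=.0725; n=np.array([np.sin(p)*ex[0],np.sin(p)*ex[1],np.cos(p)])
g=T(2.5,1.5,102)
delta(g,quat(yaw,p)); print(get_obs()['position'],g+.06*n)
E
```

```text
delta [-0.118 -0.026  2.502] [-0.03 -0.26 -0.08]
[0.5782 0.0617 0.1642] [0.5755 0.0629 0.1618]
```

Request:
{"api": "carry_out", "payload": {
  "deltas": [
    [-1,-0.1,0,0.8,0,-0.2,0],
    [-1,-0.1,0,1.6,0,-0.2,0],
    [-1,-0.1,0,2.4,0,-0.2,0],
    [-1,-0.1,0,2.4,0,-0.2,0],
    [-1,-0.1,0,2.4,0,-0.2,0]
  ]
}}

```text
time: 5.7
position: [0.5716, 0.0627, 0.1047]
tool_rot: [0.994, -0.1, -0.035, -0.004]
ft_force: [0.1, -0.1, -0.9]
grip_width: 0.087
```

```bash
python3 - <<'E'
from h import *
delta(T(2.5,1.5,102),quat(yaw,.0725)); print(get_obs()['ft_force'])
E
```

```text
delta [-0.016 -0.04   0.109] [-0.03 -0.07 -0.11]
[ 0.0735 -0.1071 -0.8948]
```

Good; 2.7 mm higher than planned, go 2 mm more and close.

Request:
{"api": "carry_out", "payload": {
  "deltas": [
    [-1,0,0,0.08,0,0,0],
    [0.9,0,0,0.08,0,0,0],
    [1,0,0,0.08,0,0,0],
    [1,0,0,0.08,0,0,0],
    [1,0,0,0.08,0,0,0],
    [1,0,0,0.08,0,0,0],
    [1,0,0,0.08,0,0,0],
    [1,0,0,0.08,0,0,0]
  ],
  "force": 40
}}

```text
time: 6.5
position: [0.5697, 0.0627, 0.1003]
tool_rot: [0.994, -0.1, -0.038, -0.004]
ft_force: [0.1, -0.6, 0.4]
grip_width: 0.0391
```

```bash
python3 - <<'E'
from h import *
o=get_obs(); print(o['ft_force'],o['position'],o['grip_width'])
# pivot about back-bottom edge T(77.5,0,85)
def piv(p,dx=0,dz=0):
    c=T(77.5,0,85.5); r=R.from_rotvec(p*ey)
    pos=c+r.apply(o['position']-c)+(dx*ex+dz*ez)/1000
    return pos,r*R.from_quat(o['tool_rot'])
for p,dx,dz in [(.08,0,0),(.16,0,0),(.16,-8,0),(.16,-16,3),(.16,-24,10)]: delta(*piv(p,dx,dz),cur=o)
E
```

```text
[ 0.1398 -0.6079  0.4387] [0.5697 0.0627 0.1003] 0.039063252242965626
delta [ 0.039 -0.    -0.246] [-0.01 -4.58 -0.  ]
delta [ 0.097 -0.    -0.487] [-0.02 -9.17 -0.  ]
delta [-0.222  0.001 -0.463] [-0.02 -9.17 -0.  ]
delta [-0.551  0.001 -0.559] [-0.02 -9.17 -0.  ]
delta [-0.891  0.002 -0.814] [-0.02 -9.17 -0.  ]
```

Request:
{"api": "carry_out", "payload": {
  "deltas": [
    [1,0,0,0,0,0,0],
    [1,0,0,0,0,0,0],
    [1,0,0,0,0,0,0],
    [1,0,0,0,0,0,0],
    [1,0,0,0,0,0,0]
  ],
  "force": 40
}}

```text
time: 7.0
position: [0.5702, 0.0626, 0.1004]
tool_rot: [0.994, -0.1, -0.037, -0.004]
ft_force: [1.8, -0.6, -0.8]
grip_width: 0.0196
```

```bash
python3 - <<'E'
from h import *
o=get_obs(); print(o['ft_force'],o['position'],o['grip_width'],o['tool_rot'])
def piv(p,dx=0,dz=0):
    c=T(77.5,0,85.5); r=R.from_rotvec(p*ey)
    pos=c+r.apply(o['position']-c)+(dx*ex+dz*ez)/1000
    return pos,r*R.from_quat(o['tool_rot'])
for p,dx,dz in [(.08,0,0),(.16,0,0),(.16,-8,0),(.16,-16,3),(.16,-24,10)]: delta(*piv(p,dx,dz),cur=o)
E
```

```text
[ 1.7884 -0.5607 -0.806 ] [0.5702 0.0626 0.1004] 0.01964740864273216 [ 0.9943 -0.1004 -0.037  -0.0037]
delta [ 0.039 -0.    -0.244] [-0.01 -4.58  0.  ]
delta [ 0.098 -0.    -0.484] [-0.02 -9.17  0.  ]
delta [-0.221  0.    -0.46 ] [-0.02 -9.17  0.  ]
delta [-0.549  0.001 -0.556] [-0.02 -9.17  0.  ]
delta [-0.889  0.002 -0.812] [-0.02 -9.17  0.  ]
```

Request:
{"api": "carry_out", "payload": {
  "deltas": [
    [1,0.04,0,-0.24,0,-4.58,0],
    [1,0.1,0,-0.48,0,-9.17,0],
    [1,0.1,0,-0.48,0,-9.17,0]
  ]
}}

```text
time: 7.3
position: [0.5733, 0.0619, 0.112]
tool_rot: [0.988, -0.1, -0.118, -0.012]
ft_force: [-0.9, 0.8, 0.6]
grip_width: 0.0198
```

```bash
python3 - <<'E'
from h import *
o=get_obs(); print(o['ft_force'],o['position'],o['grip_width'],o['tool_rot'])
for dx,dz in [(-8,0),(-20,4),(-40,30),(-40,100)]: delta(o['position']+(dx*ex+dz*ez)/1000,R.from_quat(o['tool_rot']),cur=o)
E
```

```text
[-0.9074  0.7528  0.6141] [0.5733 0.0619 0.112 ] 0.01978515702672084 [ 0.9879 -0.0999 -0.1181 -0.0119]
delta [-0.311  0.001  0.075] [0. 0. 0.]
delta [-0.815  0.002  0.033] [0. 0. 0.]
delta [-1.838  0.004 -0.789] [0. 0. 0.]
delta [-2.498  0.004 -3.51 ] [0. 0. 0.]
```

Request:
{"api": "carry_out", "payload": {
  "deltas": [
    [1,-0.31,0,0.05,0,0,0],
    [1,-0.6,0,0.03,0,0,0],
    [1,-0.9,0,0.0,0,0,0],
    [1,-0.9,0,0.0,0,0,0]
  ]
}}

```text
time: 7.7
position: [0.5495, 0.067, 0.1178]
tool_rot: [0.988, -0.099, -0.118, -0.012]
ft_force: [0.8, 0.4, -0.6]
grip_width: 0.02
```

```bash
python3 - <<'E'
from h import *
o=get_obs(); print(o['ft_force'],o['position'],o['grip_width'])
print((o['position']-O)@ex)
for dx,dz in [(-8,10),(-8,40),(-8,130)]: delta(o['position']+(dx*ex+dz*ez)/1000,quat(yaw,0),cur=o)
E
```

```text
[ 0.7934  0.3629 -0.5518] [0.5495 0.067  0.1178] 0.02002267069430036
-0.019415557283705608
delta [-0.405  0.001 -0.314] [ 0.01 13.57 -0.1 ]
delta [-0.687  0.001 -1.48 ] [ 0.01 13.57 -0.1 ]
delta [-1.531  0.002 -4.98 ] [ 0.01 13.57 -0.1 ]
```

Request:
{"api": "carry_out", "payload": {
  "deltas": [
    [1,-0.4,0,-1.0,0,0,0],
    [1,-0.7,0,-2.2,0,4,0],
    [1,-1.2,0,-3.6,0,10,0],
    [1,-1.53,0,-5,0,13.5,0],
    [1,-1.53,0,-5,0,13.5,0]
  ]
}}

```text
time: 8.2
position: [0.5449, 0.0686, 0.2534]
tool_rot: [0.995, -0.1, 0.006, -0.0]
ft_force: [1.2, -0.4, -1.6]
grip_width: 0.0197
```

```bash
python3 - <<'E'
from h import *
o=get_obs(); print(o['position'],o['grip_width'],o['ft_force'])
d=np.load('top1.npy'); i=camera_info('top'); P=cloud(d,i); p=cv2.imread('pics/top1.png'); h=cv2.cvtColor(p,cv2.COLOR_BGR2HSV)
z=P[...,2]
reg=np.zeros((384,512),bool); reg[125:200,310:400]=1
m=reg&(h[...,2]<70)&(abs(z)<.02); m=cv2.morphologyEx(m.astype(np.uint8),cv2.MORPH_OPEN,np.ones((3,3)))>0
rect(P,m,'mat'); 
reg[:]=0; reg[210:270,305:390]=1
m=reg&((h[...,0]<8)|(h[...,0]>172))&(h[...,1]>120)&(abs(z)<.05); rect(P,m,'tray'); rect(P,m&(z<.01),'trayfloor')
reg[:]=0; reg[150:200,280:310]=1; print('bench z near',np.nanmedian(z[reg]))
for n in ['mat']:
    pass
E
```

```text
[0.5449 0.0686 0.2534] 0.0196881562627949 [ 1.2138 -0.428  -1.5974]
mat c [ 635.3 -310.7] size [188.3 218.3] ang 2.08 zmed 0.0014 n 3794
tray c [ 395.3 -260.6] size [118.4 200.1] ang 0.49 zmed 0.0032 n 2526
trayfloor c [ 394.6 -265. ] size [116.7 191. ] ang 0.65 zmed 0.0027 n 2160
bench z near -0.0014421662530514912
```

```bash
python3 - <<'E'
from h import *
delta([.635,-.311,.20],quat(.036,0))
E
```

```text
delta [ 6.525 14.167  2.194] [  0.01  -0.66 -13.53]
```

Request:
{"api": "carry_out", "payload": {
  "deltas": [
    [1,1.6,3.5,0,0,-0.6,-3.4],
    [1,3.2,7,0.5,0,-0.6,-6.8],
    [1,4.9,10.6,1,0,-0.6,-10.2],
    [1,6.5,14.17,2.1,0,-0.6,-13.5],
    [1,6.5,14.17,2.1,0,-0.6,-13.5],
    [1,6.5,14.17,2.1,0,-0.6,-13.5],
    [1,6.5,14.17,2.1,0,-0.6,-13.5],
    [1,6.5,14.17,2.1,0,-0.6,-13.5]
  ]
}}

```text
time: 9.0
position: [0.6319, -0.314, 0.1935]
tool_rot: [1.0, 0.017, -0.006, -0.001]
ft_force: [0.2, -0.0, -0.9]
grip_width: 0.0193
```

```bash
python3 - <<'E'
from h import *
o=get_obs();delta([.635,-.311,.03],quat(.036,0),o);delta([.635,-.311,.013],quat(.036,0),o); print(o['joint_velocities'],o['grip_width'])
E
```

```text
delta [ 0.205 -0.103  6.537] [-0.11  0.67 -0.15]
delta [ 0.213 -0.102  7.217] [-0.11  0.67 -0.15]
[-0.4153  0.4471 -0.698   0.0061  0.2518 -0.4202] 0.019321595952211817
```

Request:
{"api": "carry_out", "payload": {
  "deltas": [
    [1,0.1,-0.05,1.5,0,0.3,0],
    [1,0.1,-0.05,3,0,0.3,0],
    [1,0.1,-0.05,4.5,0,0.3,0],
    [1,0.1,-0.05,5.6,0,0.3,0],
    [1,0.1,-0.05,5.6,0,0.3,0],
    [1,0.1,-0.05,5.6,0,0.3,0]
  ]
}}

```text
time: 9.6
position: [0.6329, -0.3099, 0.0545]
tool_rot: [1.0, 0.017, -0.003, -0.001]
ft_force: [-0.3, 0.2, -0.4]
grip_width: 0.0198
```

```bash
python3 - <<'E'
from h import *
o=get_obs();delta([.635,-.311,.013],quat(.036,0),o); print(o['position'],o['grip_width'])
E
```

```text
delta [0.094 0.05  1.66 ] [-0.12  0.37 -0.09]
[ 0.6329 -0.3099  0.0545] 0.019774681552518495
```

Request:
{"api": "carry_out", "payload": {
  "deltas": [
    [1,0,0,0.5,0,0.4,0],
    [1,0,0,1.0,0,0.4,0],
    [1,0,0,1.4,0,0.4,0],
    [1,0,0,1.6,0,0.4,0],
    [1,0,0,1.6,0,0.4,0]
  ]
}}

```text
time: 10.1
position: [0.6324, -0.3096, 0.0143]
tool_rot: [1.0, 0.017, 0.0, -0.001]
ft_force: [0.4, 0.0, -1.4]
grip_width: 0.0199
```

Request:
{"api": "carry_out", "payload": {
  "deltas": [
    [1,0,0,0.06,0,0,0],
    [1,0,0,0.1,0,0,0],
    [1,0,0,0.1,0,0,0]
  ]
}}

```text
time: 10.4
position: [0.6332, -0.3103, 0.0132]
tool_rot: [1.0, 0.017, 0.001, -0.0]
ft_force: [-0.7, -0.2, -0.8]
grip_width: 0.0201
```

Request:
{"api": "carry_out", "payload": {
  "deltas": [
    [-1,0,0,0,0,0,0],
    [-1,0,0,0,0,0,0],
    [-1,0,0,0,0,0,0],
    [-1,0,0,0,0,0,0],
    [-1,0,0,0,0,0,0],
    [-1,0,0,-1.5,0,0,0],
    [-1,0,0,-4,0,0,0],
    [-1,0,0,-8,0,0,0]
  ]
}}

```text
time: 11.2
position: [0.6321, -0.3099, 0.1509]
tool_rot: [1.0, 0.017, 0.0, -0.001]
ft_force: [1.4, -0.5, -0.1]
grip_width: 0.0759
```

```bash
python3 - <<'E'
from h import *
p,d=snap('top','top2.png'); np.save('top2.npy',d)
for t in ['new1_mid','used1_mid','used2_mid']:
    for q in spot_in('top',t)[:4]:
        print(t,round(q['score'],2),np.round(q['pixel']),w('top',d,*q['pixel']))
i=camera_info('top'); P=cloud(d,i); h=cv2.cvtColor(p,cv2.COLOR_RGB2HSV)
for nm,m in [('blue',(h[...,0]>100)&(h[...,0]<125)&(h[...,1]>140)),('red',((h[...,0]<8)|(h[...,0]>172))&(h[...,1]>140))]:
    m[:,400:]=0; m[:120]=0; m[275:]=0
    n,l,s,c=cv2.connectedComponentsWithStats(m.astype(np.uint8))
    for k in range(1,n):
        if s[k,4]>15: print(nm,np.round(c[k]),s[k,4],np.nanmedian(P[l==k],0))
cv2.imwrite('pics/topz2.png',cv2.resize(p[100:270,80:400,::-1],None,fx=2.5,fy=2.5,interpolation=cv2.INTER_CUBIC))
E
```

```text
new1_mid 0.87 [204. 163.] [0.5144 0.2955 0.0383]
new1_mid 0.43 [120. 254.] [0.7844 0.0102 0.0206]
used1_mid 0.48 [194. 241.] [0.538  0.0583 0.0382]
used2_mid 0.6 [176. 227.] [0.5931 0.0994 0.0488]
blue [127. 192.] 57 [0.5485 0.3967 0.066 ]
blue [160. 200.] 55 [0.5238 0.2982 0.0657]
blue [178. 228.] 57 [0.4362 0.2469 0.0662]
red [227. 172.] 53 [0.5996 0.0992 0.0702]
red [341. 242.] 1881 [ 0.3808 -0.2342  0.0032]
```

View pics/topz2.png

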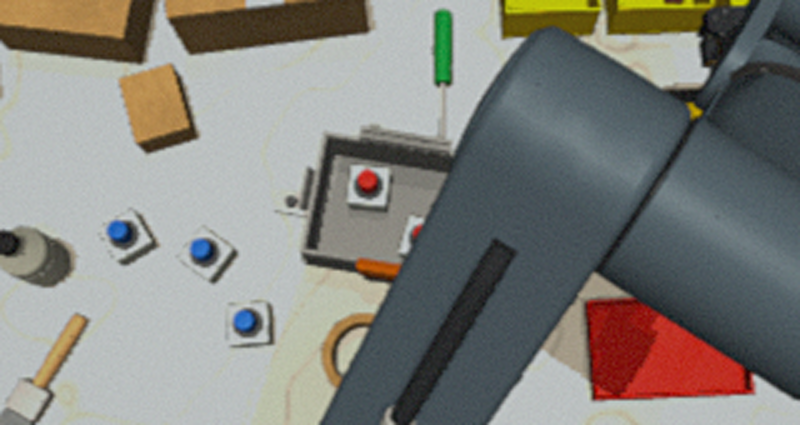

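```bash
python3 - <<'E'
from h import *
delta(T(0,0,300),quat(np.radians(78.6),0))
E
```

```text
delta [ -2.058 -15.017  -5.924] [  0.28  -0.2  -76.62]
```

Request:
{"api": "carry_out", "payload": {
  "deltas": [
    [-1,-0.3,-1.5,-2,0,0,-8.5],
    [-1,-0.6,-3.5,-4,0,0,-17],
    [-1,-0.9,-5,-5.9,0,0,-25.5],
    [-1,-1.2,-7,-5.9,0,0,-34],
    [-1,-1.5,-9,-5.9,0,0,-42.5],
    [-1,-1.8,-11,-5.9,0,0,-51],
    [-1,-2,-13,-5.9,0,0,-59.5],
    [-1,-2.06,-15,-5.9,0,0,-68]
  ]
}}

```text
time: 12.2
position: [0.5698, 0.0288, 0.2959]
tool_rot: [0.818, 0.576, -0.0, -0.001]
ft_force: [1.0, -0.1, 0.5]
grip_width: 0.0867
```

```bash
python3 - <<'E'
from h import *
delta(T(0,0,300),quat(np.radians(78.6),0))
E
```

```text
delta [ 1.263 -0.509 -0.162] [-0.15 -0.06 -8.31]
```

Request:
{"api": "carry_out", "payload": {
  "deltas": [
    [-1,0.6,-0.3,-0.1,0,0,-8.3],
    [-1,0.6,-0.3,-0.1,0,0,-8.3],
    [-1,0.6,-0.3,-0.1,0,0,-8.3],
    [-1,0.6,-0.3,-0.1,0,0,-8.3],
    [-1,0.6,-0.3,-0.1,0,0,-8.3]
  ]
}}

```text
time: 12.7
position: [0.57, 0.0419, 0.2996]
tool_rot: [0.777, 0.63, 0.001, -0.0]
ft_force: [0.2, 0.4, 0.3]
grip_width: 0.087
```

```bash
cat >> h.py <<'E'
def blobs(cam,fn):
    i=camera_info(cam); p,d=snap(cam,fn); P=cloud(d,i); h=cv2.cvtColor(p,cv2.COLOR_RGB2HSV); z=P[...,2]
    for nm,m in [('blue',(h[...,0]>100)&(h[...,0]<125)&(h[...,1]>140)),('red',((h[...,0]<8)|(h[...,0]>172))&(h[...,1]>140))]:
        m=m&(z>.035)&(z<.35)
        n,l,s,c=cv2.connectedComponentsWithStats(m.astype(np.uint8))
        for k in range(1,n):
            if s[k,4]>15 and c[k][1]<384:
                q=P[l==k]; zt=np.percentile(q[:,2],90); t=q[q[:,2]>zt-.006]
                (cc,ss,_)=cv2.minAreaRect((t[:,:2]*1000).astype(np.float32))
                c2=np.array(cc)/1000
                # block top yaw: points around at ~32 mm lower
                r=np.hypot(P[...,0]-c2[0],P[...,1]-c2[1]); bm=(r<.04)&(abs(z-(zt-.032))<.006)&(l!=k)
                a=None;bc=None
                if bm.sum()>30:
                    rc=cv2.minAreaRect((P[bm][:,:2]*1000).astype(np.float32)); a=rc
                tx=np.append(c2,0)-O
                print(nm,'px',np.round(c[k]),s[k,4],'c',np.round(cc,1),'sz',np.round(ss,1),'ztop %.4f'%zt,'tub',np.round(np.array([tx@ex,tx@ey])*1000,1),'block',a and [np.round(a[0],1),np.round(a[1],1),round(a[2],1)])
    return p,d,i,P
E
python3 - <<'E'
from h import *
blobs('wrist','w3.png')
for t in ['new1_mid','used1_mid','used2_mid']:
    for q in spot_in('wrist',t)[:4]: print(t,round(q['score'],2),np.round(q['pixel']))
blobs('top','top3.png')
E
```

```text
blue px [399.  19.] 543 c [440.1 243.2] sz [22.  22.4] ztop 0.0672 tub [-161.6  151.5] block [array([439.7, 243.9]), array([50.2, 50.7]), 3.9]
blue px [445.  84.] 503 c [526.8 296.3] sz [23.1 21.2] ztop 0.0672 tub [-87.  220.6] block [array([526.9, 296.3]), array([49.9, 50.3]), 52.6]
blue px [509.  90.] 77 c [553.  386.2] sz [19.7  6.4] ztop 0.0453 tub [-79.1 313.9] block [array([548.4, 380. ]), array([34.8, 67.7]), 75.7]
red px [244. 135.] 283 c [534.9  30.7] sz [22.1 21.9] ztop 0.0723 tub [-26.6 -38.1] block [array([535.4,  30.9]), array([49.9, 50.2]), 72.0]
red px [301. 174.] 308 c [603.8  95.7] sz [21.4 21.8] ztop 0.0723 tub [28.1 39.3] block [array([604.6,  96. ]), array([49.4, 50.2]), 80.8]
new1_mid 0.7 [ 82. 432.]
used1_mid 0.89 [128. 243.]
used1_mid 0.4 [217.  68.]
used2_mid 0.68 [170. 297.]
used2_mid 0.46 [219.  67.]
blue px [127. 192.] 56 c [549.9 400.1] sz [16.2 17.7] ztop 0.0690 tub [-84.9 327. ] block [array([551.1, 400.4]), array([50.5, 49.9]), 30.1]
blue px [160. 199.] 52 c [523.9 299.6] sz [15.8 19. ] ztop 0.0705 tub [-90.5 223.4] block [array([525.2, 301.2]), array([49.8, 48.7]), 53.4]
blue px [176. 228.] 24 c [438.6 251.4] sz [ 9.8 21.4] ztop 0.0688 tub [-164.7  159.2] block [array([438.3, 261.6]), array([48.7, 25.6]), 0.5]
```

View pics/w3.png

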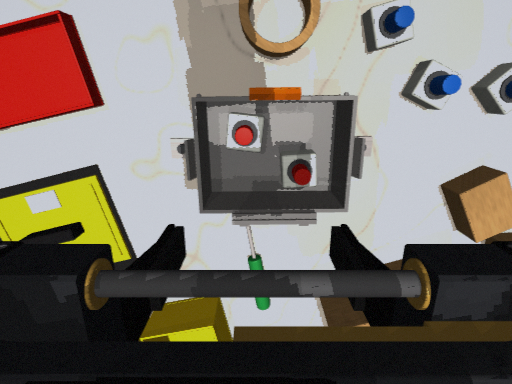

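View pics/top3.png

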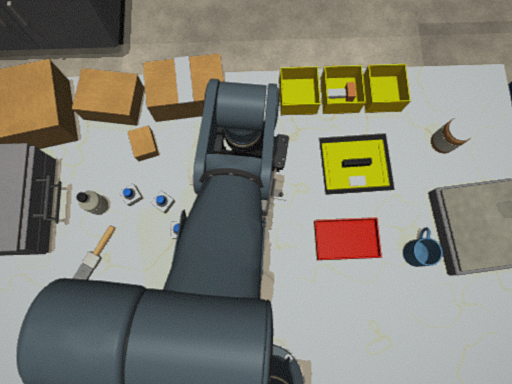

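```bash
python3 - <<'E'
from h import *
q=quat(np.radians(78.6),0)
delta([.604,.0958,.12],q); delta([.604,.0958,.044],q)
E
```

```text
delta [2.341 0.888 7.213] [ 0.09 -0.08 -0.41]
delta [ 2.337  0.883 10.253] [ 0.09 -0.08 -0.41]
```

Request:
{"api": "carry_out", "payload": {
  "deltas": [
    [0,2.34,0.88,1.5,0,0,-0.4],
    [0,2.34,0.88,3.5,0,0,-0.4],
    [0,2.34,0.88,5.5,0,0,-0.4],
    [0,2.34,0.88,7.2,0,0,-0.4],
    [0,2.34,0.88,7.2,0,0,-0.4],
    [0,2.34,0.88,7.2,0,0,-0.4],
    [0,2.34,0.88,7.2,0,0,-0.4]
  ]
}}

```text
time: 13.65
position: [0.6057, 0.0963, 0.1228]
tool_rot: [0.774, 0.634, 0.003, 0.002]
ft_force: [-0.6, -0.1, 0.6]
grip_width: 0.0455
```

```bash
python3 - <<'E'
from h import *
q=quat(np.radians(78.6),0)
print(get_obs()['grip_width']); delta([.604,.0958,.044],q)
E
```

```text
0.045492880752648
delta [-0.038 -0.083  3.153] [ 0.36 -0.13  0.05]
```

Request:
{"api": "carry_out", "payload": {
  "deltas": [
    [0,0,-0.06,1,0.2,0,0],
    [0,0,-0.06,2,0.2,0,0],
    [0,0,-0.06,3.05,0.2,0,0],
    [0,0,-0.06,3.05,0.2,0,0],
    [0,0,-0.06,3.05,0.2,0,0]
  ]
}}

```text
time: 14.15
position: [0.6041, 0.0967, 0.0465]
tool_rot: [0.774, 0.634, 0.001, 0.0]
ft_force: [-0.3, 0.3, 0.3]
grip_width: 0.0436
```

Request:
{"api": "carry_out", "payload": {
  "deltas": [
    [1,0,0,0,0,0,0],
    [1,0,0,0,0,0,0],
    [1,0,0,0,0,0,0],
    [1,0,0,0,0,0,0],
    [1,0,0,0,0,0,0],
    [1,0,0,0,0,0,0]
  ],
  "force": 30
}}

```text
time: 14.75
position: [0.603, 0.097, 0.0452]
tool_rot: [0.773, 0.634, 0.001, -0.001]
ft_force: [-0.3, 0.6, 5.6]
grip_width: 0.0233
```

```bash
python3 - <<'E'
from h import *
o=get_obs(); q=quat(np.radians(78.6),0)
up=[o['position'][0],o['position'][1],.19]
delta(up,q,o); delta([.395,-.221,.19],q,o); delta([.395,-.221,.06],q,o)
E
```

```text
delta [ 0.011 -0.001 -5.791] [-0.01 -0.11  0.08]
delta [-14.097  -5.661  -5.817] [-0.01 -0.11  0.08]
delta [-14.107  -5.66   -0.617] [-0.01 -0.11  0.08]
```

Request:
{"api": "carry_out", "payload": {
  "deltas": [
    [1,0,0,-1.5,0,0,0],
    [1,0,0,-3.5,0,0,0],
    [1,0,0,-5.8,0,0,0],
    [1,-2,-0.8,-5.8,0,0,0],
    [1,-4,-1.6,-5.8,0,0,0],
    [1,-6,-2.4,-5.8,0,0,0],
    [1,-8,-3.2,-5.8,0,0,0],
    [1,-10,-4,-5.8,0,0,0]
  ]
}}

```text
time: 15.55
position: [0.4645, -0.1134, 0.1887]
tool_rot: [0.773, 0.634, -0.0, -0.001]
ft_force: [0.0, -0.4, -1.9]
grip_width: 0.0233
```

```bash
python3 - <<'E'
from h import *
o=get_obs(); q=quat(np.radians(78.6),0)
print(o['grip_width'],o['position'])
delta([.395,-.221,.12],q,o); delta([.395,-.221,.046],q,o)
i=camera_info('wrist'); p,d=snap('wrist','w4.png'); P=cloud(d,i); h=cv2.cvtColor(p,cv2.COLOR_RGB2HSV);z=P[...,2]
m=((h[...,0]<8)|(h[...,0]>172))&(h[...,1]>120)&(abs(z)<.04)&(P[...,1]<-.1); rect(P,m,'tray'); m&=(z<.008); rect(P,m,'floor')
E
```

```text
0.023287810156045554 [ 0.4645 -0.1134  0.1887]
delta [-4.77  -1.876  2.747] [-0.15 -0.08  0.12]
delta [-4.774 -1.869  5.707] [-0.15 -0.08  0.12]
tray c [ 397.1 -261.1] size [119.8 190.7] ang 0.42 zmed 0.0029 n 20540
floor c [ 396.6 -259.9] size [116.6 187.8] ang 0.57 zmed 0.0026 n 15775
```

View pics/w4.png

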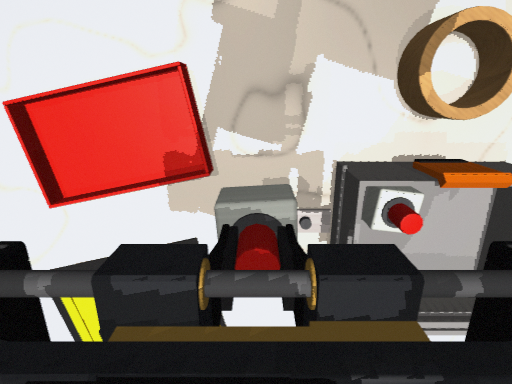

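Request:
{"api": "carry_out", "payload": {
  "deltas": [
    [1,-1.6,-0.6,0,0,0,0],
    [1,-3.2,-1.2,0.5,0,0,0],
    [1,-4.68,-1.93,1.5,0,0,0],
    [1,-4.68,-1.93,2.7,0,0,0],
    [1,-4.68,-1.93,4,0,0,0],
    [1,-4.68,-1.93,5,0,0,0],
    [1,-4.68,-1.93,5,0,0,0]
  ]
}}

```text
time: 16.3
position: [0.3938, -0.2158, 0.0612]
tool_rot: [0.774, 0.634, -0.001, -0.005]
ft_force: [-0.4, 1.3, -2.1]
grip_width: 0.0233
```

```bash
python3 - <<'E'
from h import *
o=get_obs(); q=quat(np.radians(78.6),0)
print(o['grip_width'],o['position'],o['ft_force'])
delta([.397,-.219,.046],q,o)
E
```

```text
0.023313093922646983 [ 0.3938 -0.2158  0.0612] [-0.4374  1.2971 -2.1084]
delta [-0.103  0.155  0.607] [-0.48 -0.31  0.03]
```

Request:
{"api": "carry_out", "payload": {
  "deltas": [
    [1,-0.1,0.12,0.3,0,0,0],
    [1,-0.1,0.12,0.6,0,0,0],
    [1,-0.1,0.12,0.65,0,0,0],
    [0,-0.1,0.12,0.65,0,0,0],
    [0,-0.1,0.12,0.65,0,0,0],
    [0,-0.1,0.12,0.65,0,0,0],
    [0,-0.1,0.12,-1.5,0,0,0],
    [0,-0.1,0.12,-4.5,0,0,0]
  ]
}}

```text
time: 17.1
position: [0.3971, -0.2196, 0.1468]
tool_rot: [0.773, 0.634, -0.0, -0.004]
ft_force: [1.1, -1.4, 0.3]
grip_width: 0.0426
```

```bash
python3 - <<'E'
from h import *
q=quat(np.radians(78.6),0)
o=get_obs(); print(o['position'],o['grip_width'])
delta([.50,.0,.25],q,o)
E
```

```text
[ 0.3971 -0.2196  0.1468] 0.04259705917510562
delta [ 9.441  2.278 -4.097] [-0.43 -0.29  0.06]
```

```bash
python3 - <<'E'
from h import *
q=quat(np.radians(78.6),0)
delta([.535,.0308,.14],q); 
E
```

```text
delta [10.902  3.442  0.301] [-0.43 -0.29  0.06]
```

Request:
{"api": "carry_out", "payload": {
  "deltas": [
    [0,2,0.6,-1,0,0,0],
    [0,4,1.2,-2,0,0,0],
    [0,6,1.8,-2,0,0,0],
    [0,8,2.4,-2,0,0,0],
    [0,10.9,3.44,-1.5,-0.4,-0.3,0],
    [0,10.9,3.44,0,-0.4,-0.3,0],
    [0,10.9,3.44,0.3,-0.4,-0.3,0],
    [0,10.9,3.44,0.3,-0.4,-0.3,0]
  ]
}}

```text
time: 17.9
position: [0.5347, 0.0318, 0.1384]
tool_rot: [0.772, 0.635, -0.001, 0.001]
ft_force: [-0.7, -0.4, 0.9]
grip_width: 0.0435
```

```bash
python3 - <<'E'
from h import *
q=quat(np.radians(78.6),0)
delta([.535,.0308,.0435],q); blobs('wrist','w5.png')
E
```

```text
delta [-0.022  0.017  3.798] [0.03 0.22 0.26]
blue px [501.  25.] 685 c [440.3 235.1] sz [20.9  7.3] ztop 0.0562 tub [-159.7  143.6] block [array([441.1, 220. ]), array([49.7,  3.8]), 3.3]
red px [257. 198.] 837 c [534.5  30.5] sz [22.2 22.4] ztop 0.0722 tub [-27.  -38.4] block [array([535.1,  30.8]), array([50. , 50.4]), 71.9]
```

View pics/w5.png

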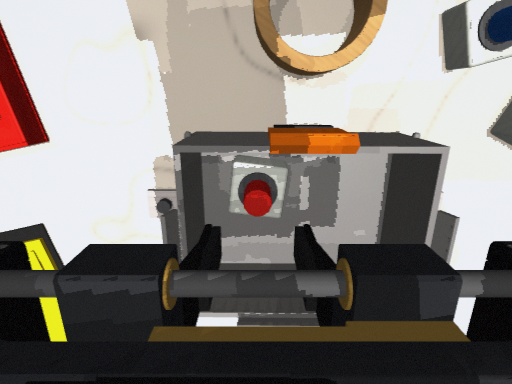

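Request:
{"api": "carry_out", "payload": {
  "deltas": [
    [0,-0.02,0.01,1.2,0,0.2,0],
    [0,-0.02,0.01,2.4,0,0.2,0],
    [0,-0.02,0.01,3.7,0,0.2,0],
    [0,-0.02,0.01,3.7,0,0.2,0],
    [1,-0.02,0.01,3.7,0,0.2,0],
    [1,-0.02,0.01,3.7,0,0.2,0],
    [1,-0.02,0.01,3.7,0,0.2,0],
    [1,-0.02,0.01,3.7,0,0.2,0]
  ]
}}

```text
time: 18.75
position: [0.5379, 0.0287, 0.0495]
tool_rot: [0.773, 0.634, 0.003, 0.003]
ft_force: [0.6, 1.0, 3.6]
grip_width: 0.0233
```

Request:
{"api": "carry_out", "payload": {
  "deltas": [
    [1,0,0,0,0,0,0],
    [1,0,0,0,0,0,0]
  ]
}}

```text
time: 18.95
position: [0.538, 0.0288, 0.0495]
tool_rot: [0.773, 0.634, 0.003, 0.003]
ft_force: [0.3, 0.6, 7.7]
grip_width: 0.0232
```

```bash
python3 - <<'E'
from h import *
o=get_obs(); q=quat(np.radians(78.6),0)
print(o['ft_force'])
delta([.397,-.303,.19],q,o)
E
```

```text
[0.2547 0.6153 7.705 ]
delta [-14.122  -2.879  -5.645] [0.49 0.01 0.09]
```

Request:
{"api": "carry_out", "payload": {
  "deltas": [
    [1,0,0,-1.5,0,0,0],
    [1,0,0,-3.5,0,0,0],
    [1,0,0,-5.6,0,0,0],
    [1,-2,-0.4,-5.6,0,0,0],
    [1,-4,-0.8,-5.6,0,0,0],
    [1,-6,-1.2,-5.6,0,0,0],
    [1,-8,-1.6,-5.6,0,0,0],
    [1,-10,-2,-5.6,0,0,0]
  ]
}}

```text
time: 19.75
position: [0.4384, -0.2029, 0.1879]
tool_rot: [0.773, 0.634, 0.001, 0.002]
ft_force: [0.1, -0.0, -1.3]
grip_width: 0.0232
```

```bash
python3 - <<'E'
from h import *
o=get_obs(); q=quat(np.radians(78.6),0)
print(o['ft_force'])
delta([.397,-.303,.12],q,o); delta([.397,-.303,.052],q,o)
blobs('wrist','w6.png')
E
```

```text
[ 0.1238 -0.0139 -1.3225]
delta [-4.249 -0.856  2.715] [0.29 0.02 0.12]
delta [-4.248 -0.87   5.435] [0.29 0.02 0.12]
red px [232. 146.] 569 c [ 399.5 -221. ] sz [22.5 22.5] ztop 0.0713 tub [-109.5 -311.6] block [array([ 399.9, -220.9]), array([50.1, 50.1]), 81.9]
red px [257. 243.] 2139 c [ 433.  -202.7] sz [23.7 20.3] ztop 0.2110 tub [ -80.4 -287.1] block [array([ 434.4, -202.2]), array([50.1, 49.4]), 71.3]
```

View pics/w6.png

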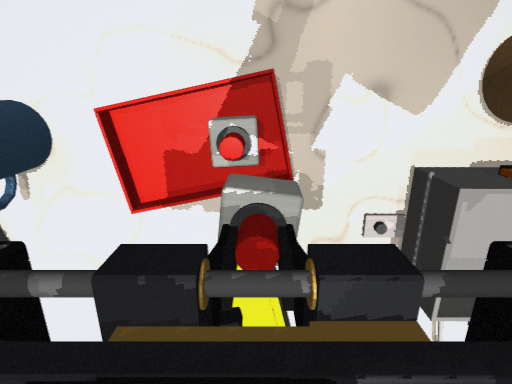

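Request:
{"api": "carry_out", "payload": {
  "deltas": [
    [1,-1.4,-0.3,0,0,0,0],
    [1,-2.8,-0.6,0.5,0,0,0],
    [1,-4.2,-0.75,1.5,0,0,0],
    [1,-4.2,-0.75,2.7,0,0,0],
    [1,-4.2,-0.75,4,0,0,0],
    [1,-4.2,-0.75,4.7,0,0,0],
    [1,-4.2,-0.75,4.7,0,0,0]
  ]
}}

```text
time: 20.5
position: [0.3998, -0.2994, 0.0679]
tool_rot: [0.773, 0.634, 0.001, -0.001]
ft_force: [-0.7, -0.7, -1.7]
grip_width: 0.0233
```

```bash
python3 - <<'E'
from h import *
o=get_obs(); q=quat(np.radians(78.6),0)
print(o['ft_force'],o['position'])
delta([.399,-.303,.051],q,o)
E
```

```text
[-0.6974 -0.6594 -1.6903] [ 0.3998 -0.2994  0.0679]
delta [-0.151 -0.005  0.676] [ 0.01 -0.2   0.06]
```

Request:
{"api": "carry_out", "payload": {
  "deltas": [
    [1,-0.1,0,0.3,0,0,0],
    [1,-0.1,0,0.6,0,0,0],
    [1,-0.1,0,0.66,0,0,0],
    [0,-0.1,0,0.66,0,0,0],
    [0,-0.1,0,0.66,0,0,0],
    [0,-0.1,0,0.66,0,0,0],
    [0,-0.1,0,-1.5,0,0,0],
    [0,-0.1,0,-4.5,0,0,0]
  ]
}}

```text
time: 21.3
position: [0.3994, -0.3024, 0.1528]
tool_rot: [0.773, 0.634, 0.001, -0.001]
ft_force: [1.2, -1.2, -0.2]
grip_width: 0.0426
```

```bash
python3 - <<'E'
from h import *
o=get_obs(); print(o['position'])
delta([.45,.12,.26],quat(np.radians(78.6),0),o)
E
```

```text
[ 0.3994 -0.3024  0.1528]
delta [16.98  -1.335 -4.229] [ 0.02 -0.2   0.07]
```

```bash
python3 - <<'E'
from h import *
delta([.54,.28,.26],quat(np.radians(78.6),0))
E
```

```text
delta [23.962  0.937 -4.203] [ 0.02 -0.2   0.07]
```

Request:
{"api": "carry_out", "payload": {
  "deltas": [
    [0,2,0.1,-2,0,0,0],
    [0,4,0.2,-4.2,0,0,0],
    [0,6,0.3,-4.2,0,0,0],
    [0,8,0.4,-4.2,0,0,0],
    [0,10,0.5,-4.2,0,0,0],
    [0,12,0.6,-4.2,0,0,0],
    [0,14,0.6,-4.2,0,0,0],
    [0,16,0.7,-4.2,0,0,0]
  ]
}}

```text
time: 22.1
position: [0.4873, 0.053, 0.2592]
tool_rot: [0.773, 0.634, 0.002, 0.003]
ft_force: [0.6, -1.0, -0.7]
grip_width: 0.0435
```

Request:
{"api": "carry_out", "payload": {
  "deltas": [
    [0,2,0,0,0,0,0],
    [0,4,0.1,0,0,0,0],
    [0,6,0.2,0,0,0,0],
    [0,8,0.2,0,0,0,0],
    [0,8,0.2,0,0,0,0],
    [0,8,0.2,0,0,0,0]
  ]
}}

```text
time: 22.7
position: [0.5309, 0.2469, 0.2583]
tool_rot: [0.772, 0.635, 0.001, 0.002]
ft_force: [-0.1, -0.4, -0.1]
grip_width: 0.0433
```

```bash
python3 - <<'E'
from h import *
print(get_obs()['position'],get_obs()['joint_velocities']); blobs('wrist','w7.png')
E
```

```text
[0.5309 0.2469 0.2583] [-0.0469 -0.0159  0.0304 -0.0067  0.0018 -0.0022]
blue px [240.  88.] 367 c [439.5 244.4] sz [22.4 22.2] ztop 0.0673 tub [-162.3  152.6] block [array([439.7, 244.5]), array([49.8, 49.8]), 3.6]
blue px [297. 153.] 365 c [526.1 296.8] sz [21.5 22.4] ztop 0.0674 tub [-87.8 221. ] block [array([527.3, 297.2]), array([50.7, 49.9]), 52.8]
blue px [380. 157.] 444 c [551.9 395.8] sz [21.3 22.2] ztop 0.0673 tub [-82.1 323.1] block [array([552.2, 396.4]), array([49.9, 50.1]), 30.7]
```

View pics/w7.png

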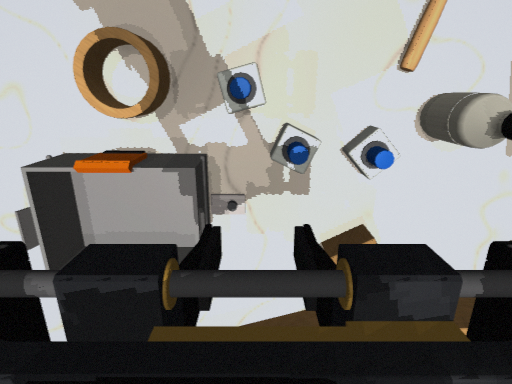

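```bash
python3 - <<'E'
from h import *
q=quat(np.radians(93.6))
delta([.4396,.2446,.12],q);
E
```

```text
delta [-0.75  -3.593  5.514] [  0.25   0.11 -14.87]
```

Request:
{"api": "carry_out", "payload": {
  "deltas": [
    [0,-0.4,-1.8,1,0,0,-7.5],
    [0,-0.75,-3.6,2.5,0.2,0,-14.9],
    [0,-0.75,-3.6,4,0.2,0,-14.9],
    [0,-0.75,-3.6,5.5,0.2,0,-14.9],
    [0,-0.75,-3.6,5.5,0.2,0,-14.9],
    [0,-0.75,-3.6,5.5,0.2,0,-14.9]
  ]
}}

```text
time: 23.35
position: [0.4407, 0.2439, 0.1209]
tool_rot: [0.685, 0.728, -0.0, 0.001]
ft_force: [-0.5, -0.4, 0.2]
grip_width: 0.0435
```

```bash
python3 - <<'E'
from h import *
q=quat(np.radians(93.6))
delta([.4396,.2446,.040],q);
E
```

```text
delta [ 0.033 -0.045  3.236] [ 0.05  0.09 -0.14]
```

Request:
{"api": "carry_out", "payload": {
  "deltas": [
    [0,0.03,-0.04,1,0,0,0],
    [0,0.03,-0.04,2,0,0,0],
    [0,0.03,-0.04,3.15,0,0,0],
    [0,0.03,-0.04,3.15,0,0,0],
    [0,0.03,-0.04,3.15,0,0,0]
  ]
}}

```text
time: 23.85
position: [0.441, 0.2457, 0.0433]
tool_rot: [0.685, 0.729, 0.001, 0.002]
ft_force: [0.1, 0.5, 0.7]
grip_width: 0.0437
```

Request:
{"api": "carry_out", "payload": {
  "deltas": [
    [1,0,0,0,0,0,0],
    [1,0,0,0,0,0,0],
    [1,0,0,0,0,0,0],
    [1,0,0,0,0,0,0],
    [1,0,0,0,0,0,0]
  ]
}}

```text
time: 24.35
position: [0.4399, 0.2458, 0.0426]
tool_rot: [0.685, 0.729, 0.001, 0.001]
ft_force: [1.3, -1.5, 7.4]
grip_width: 0.0228
```

```bash
python3 - <<'E'
from h import *
o=get_obs()
delta([*o['position'][:2],.19],quat(np.radians(93.6)),o);delta(T(34,-42,190),quat(np.radians(78.6)),o);
E
```

```text
delta [-0.006  0.018 -5.897] [ 0.18  0.06 -0.01]
delta [-9.608  5.572 -5.871] [ 0.18  0.03 14.99]
```

Request:
{"api": "carry_out", "payload": {
  "deltas": [
    [1,0,0,-1.5,0,0,0],
    [1,0,0,-3.5,0,0,0],
    [1,0,0,-5.9,0,0,0],
    [1,-2,1.1,-5.9,0,0,3],
    [1,-4,2.2,-5.9,0,0,6],
    [1,-6,3.3,-5.9,0,0,9],
    [1,-8,4.6,-5.9,0,0,12],
    [1,-9.6,5.57,-5.9,0,0,15]
  ]
}}

```text
time: 25.15
position: [0.5769, 0.0367, 0.1893]
tool_rot: [0.775, 0.632, -0.0, 0.0]
ft_force: [0.5, 1.2, -1.9]
grip_width: 0.0232
```

Request:
{"api": "carry_out", "payload": {
  "deltas": [
    [1,0,0,0,0,0,0],
    [1,0,0,0,0,0,0]
  ]
}}

```text
time: 25.35
position: [0.5765, 0.0372, 0.1888]
tool_rot: [0.775, 0.632, -0.0, -0.0]
ft_force: [0.6, 0.3, -2.8]
grip_width: 0.0231
```

```bash
python3 - <<'E'
from h import *
o=get_obs(); print(o['position'],o['joint_velocities'])
delta(T(34,-42,60),quat(np.radians(78.6)),o);
blobs('wrist','w8.png'); spot=spot_in('wrist','new1_mid'); print([(round(s['score'],2),np.round(s['pixel'])) for s in spot])
E
```

```text
[0.5765 0.0372 0.1888] [ 0.0431 -0.0157  0.0434  0.0046  0.0078 -0.0005]
delta [-0.733  0.85   5.151] [-0.03  0.02 -0.17]
blue px [505.  77.] 305 c [526.7 287.2] sz [ 6.9 19.8] ztop 0.0514 tub [-85.3 211.7] block [array([528.6, 279.5]), array([67.3, 34.3]), 5.6]
blue px [257. 247.] 1962 c [572.2  37.1] sz [23.7 16.9] ztop 0.2133 tub [  8.7 -24.4] block [array([575.3,  36.5]), array([50.2, 49.9]), 78.5]
[(0.56, array([ 76., 489.]))]
```

View pics/w8.png

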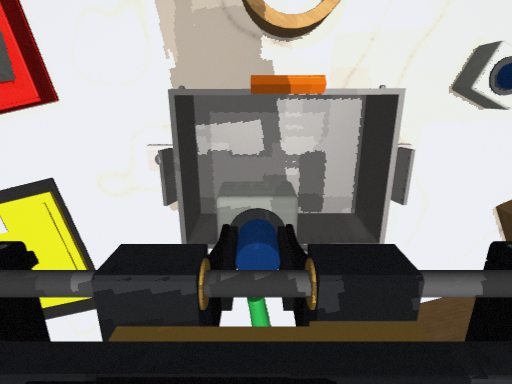

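Request:
{"api": "carry_out", "payload": {
  "deltas": [
    [1,-0.4,0.4,0.3,0,0,0],
    [1,-0.75,0.83,0.8,0,0,0],
    [1,-0.75,0.83,1.4,0,0,0],
    [1,-0.75,0.83,1.4,0,0,0],
    [1,-0.75,0.83,1.4,0,0,0]
  ]
}}

```text
time: 25.95
position: [0.5931, 0.0156, 0.1537]
tool_rot: [0.774, 0.633, -0.0, 0.0]
ft_force: [0.2, -0.5, -1.3]
grip_width: 0.0232
```

```bash
python3 - <<'E'
from h import *
o=get_obs(); print(o['position'],o['joint_velocities'])
delta(T(34,-42,50),quat(np.radians(78.6)),o);
E
```

```text
[0.5931 0.0156 0.1537] [ 0.0031 -0.0204 -0.0123  0.0021 -0.0011  0.0013]
delta [-0.022  0.022  4.148] [-0.01  0.05 -0.01]
```

Request:
{"api": "carry_out", "payload": {
  "deltas": [
    [1,0,0,1.2,0,0,0],
    [1,0,0,2.4,0,0,0],
    [1,0,0,3.5,0,0,0],
    [1,0,0,4.1,0,0,0],
    [1,0,0,4.1,0,0,0],
    [1,0,0,4.1,0,0,0]
  ]
}}

```text
time: 26.55
position: [0.5944, 0.0156, 0.0529]
tool_rot: [0.774, 0.633, 0.001, 0.001]
ft_force: [-0.2, -0.1, -0.7]
grip_width: 0.0236
```

Request:
{"api": "carry_out", "payload": {
  "deltas": [
    [1,0,0,0.06,0,0,0],
    [0,0,0,0.06,0,0,0],
    [0,0,0,0.06,0,0,0],
    [0,0,0,0.06,0,0,0],
    [0,0,0,-1.5,0,0,0],
    [0,0,0,-3.5,0,0,0],
    [0,0,0,-5.5,0,0,0]
  ]
}}

```text
time: 27.25
position: [0.5928, 0.0158, 0.1909]
tool_rot: [0.774, 0.633, -0.0, 0.0]
ft_force: [1.5, -0.8, 0.5]
grip_width: 0.0431
```

```bash
python3 - <<'E'
from h import *
o=get_obs(); print(o['position'],o['grip_width'])
delta([.50,.24,.24],quat(np.radians(52.8)),o);
E
```

```text
[0.5928 0.0158 0.1909] 0.043139195435579064
delta [ 8.054 -5.417 -1.971] [ 0.03  0.04 25.77]
```

Request:
{"api": "carry_out", "payload": {
  "deltas": [
    [0,1,-0.7,-1,0,0,5],
    [0,2.5,-1.7,-2,0,0,10],
    [0,4.5,-3,-2,0,0,15],
    [0,6.3,-4.2,-2,0,0,20],
    [0,8.05,-5.4,-2,0,0,25.8],
    [0,8.05,-5.4,-2,0,0,25.8],
    [0,8.05,-5.4,-2,0,0,25.8],
    [0,8.05,-5.4,-2,0,0,25.8]
  ]
}}

```text
time: 28.05
position: [0.5009, 0.2398, 0.2396]
tool_rot: [0.896, 0.445, 0.001, 0.001]
ft_force: [0.3, -0.1, 0.9]
grip_width: 0.0434
```

```bash
python3 - <<'E'
from h import *
o=get_obs(); print(o['position'],o['joint_velocities'])
blobs('wrist','w9.png')
delta([.5265,.297,.12],quat(np.radians(52.8)));
E
```

```text
[0.5009 0.2398 0.2396] [-0.0325  0.0061 -0.005  -0.0024 -0.0006  0.0016]
blue px [395. 121.] 552 c [551.9 395.8] sz [21.8 22.2] ztop 0.0672 tub [-82.1 323.1] block [array([552.4, 396.3]), array([50.4, 50. ]), 30.8]
blue px [310. 156.] 409 c [526.5 296.7] sz [21.9 22. ] ztop 0.0673 tub [-87.4 221. ] block [array([526.7, 297.4]), array([49.9, 48.8]), 52.7]
delta [ 2.451 -0.611  4.778] [ 0.16 -0.01 -0.03]
```

View pics/w9.png

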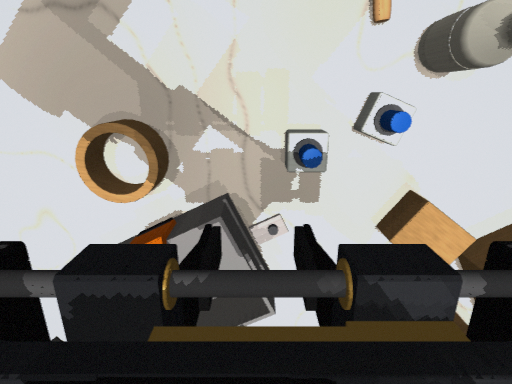

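Request:
{"api": "carry_out", "payload": {
  "deltas": [
    [0,1.2,-0.3,1.2,0,0,0],
    [0,2.45,-0.61,2.5,0,0,0],
    [0,2.45,-0.61,4,0,0,0],
    [0,2.45,-0.61,4.7,0,0,0],
    [0,2.45,-0.61,4.7,0,0,0],
    [0,2.45,-0.61,4.7,0,0,0]
  ]
}}

```text
time: 28.7
position: [0.5271, 0.2965, 0.1219]
tool_rot: [0.896, 0.444, 0.001, 0.001]
ft_force: [0.3, -0.1, 0.5]
grip_width: 0.0436
```

```bash
python3 - <<'E'
from h import *
delta([.5265,.297,.040],quat(np.radians(52.8)));
E
```

```text
delta [ 0.001 -0.036  3.275] [ 0.12 -0.01 -0.14]
```

Request:
{"api": "carry_out", "payload": {
  "deltas": [
    [0,0,-0.03,1,0,0,0],
    [0,0,-0.03,2,0,0,0],
    [0,0,-0.03,3.2,0,0,0],
    [0,0,-0.03,3.2,0,0,0],
    [0,0,-0.03,3.2,0,0,0]
  ]
}}

```text
time: 29.2
position: [0.5267, 0.2979, 0.0431]
tool_rot: [0.896, 0.444, 0.001, 0.001]
ft_force: [0.6, 0.1, 0.3]
grip_width: 0.0437
```

Request:
{"api": "carry_out", "payload": {
  "deltas": [
    [1,0,0,0,0,0,0],
    [1,0,0,0,0,0,0],
    [1,0,0,0,0,0,0],
    [1,0,0,0,0,0,0],
    [1,0,0,0,0,0,0]
  ]
}}

```text
time: 29.7
position: [0.5262, 0.2983, 0.043]
tool_rot: [0.896, 0.445, 0.001, 0.001]
ft_force: [-0.8, -0.4, 6.1]
grip_width: 0.0234
```

```bash
python3 - <<'E'
from h import *
o=get_obs()
delta([*o['position'][:2],.17],quat(np.radians(52.8)),o);delta(T(34,42,170),quat(np.radians(78.6)),o);
E
```

```text
delta [ 0.008  0.015 -5.082] [ 0.17 -0.09 -0.01]
delta [-4.364  7.553 -5.066] [  0.19  -0.05 -25.81]
```

Request:
{"api": "carry_out", "payload": {
  "deltas": [
    [1,0,0,-1.5,0,0,0],
    [1,0,0,-3.5,0,0,0],
    [1,0,0,-5.1,0,0,0],
    [1,-1,1.6,-5.1,0,0,-6],
    [1,-2,3.4,-5.1,0,0,-12],
    [1,-3.2,5.5,-5.1,0,0,-19],
    [1,-4.36,7.55,-5.1,0,0,-25.8],
    [1,-4.36,7.55,-5.1,0,0,-25.8]
  ]
}}

```text
time: 30.5
position: [0.6113, 0.0927, 0.1694]
tool_rot: [0.774, 0.633, 0.0, 0.002]
ft_force: [0.5, 0.6, -0.9]
grip_width: 0.0234
```

Request:
{"api": "carry_out", "payload": {
  "deltas": [
    [1,0,0,0,0,0,0],
    [1,0,0,0,0,0,0],
    [1,0,0,0,0,0,0]
  ]
}}

```text
time: 30.8
position: [0.6085, 0.0984, 0.1691]
tool_rot: [0.774, 0.634, -0.0, 0.0]
ft_force: [-0.1, -0.6, -1.9]
grip_width: 0.0234
```

```bash
python3 - <<'E'
from h import *
o=get_obs(); print(o['position'],o['joint_velocities'])
delta(T(34,42,50),quat(np.radians(78.6)),o);
blobs('wrist','w10.png')
E
```

```text
[0.6085 0.0984 0.1691] [ 0.0152 -0.0029 -0.0023 -0.0034 -0.0039 -0.0018]
delta [-0.028  0.074  4.765] [-0.01  0.03  0.03]
blue px [169. 189.] 734 c [593.7  15.4] sz [22.3 22.7] ztop 0.0721 tub [ 34.1 -41.5] block [array([599.6,  14. ]), array([50.2, 61.3]), 78.4]
blue px [257. 248.] 1866 c [605.4  98. ] sz [23.4 16.7] ztop 0.1931 tub [29.2 41.8] block [array([598. ,  99.8]), array([50.1, 27.5]), 79.0]
```

View pics/w10.png

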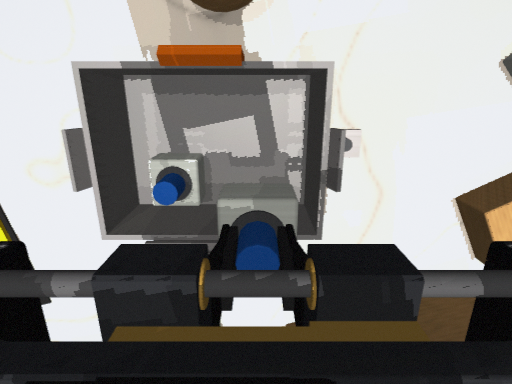

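First new one stands at (34,-42). Place the second.

Request:
{"api": "carry_out", "payload": {
  "deltas": [
    [1,0,0.07,1.2,0,0,0],
    [1,0,0.07,2.4,0,0,0],
    [1,0,0.07,3.6,0,0,0],
    [1,0,0.07,4.6,0,0,0],
    [1,0,0.07,4.7,0,0,0],
    [1,0,0.07,4.7,0,0,0]
  ]
}}

```text
time: 31.45
position: [0.6109, 0.0978, 0.0518]
tool_rot: [0.773, 0.634, -0.0, 0.0]
ft_force: [0.1, -0.4, -0.6]
grip_width: 0.0235
```

Request:
{"api": "carry_out", "payload": {
  "deltas": [
    [1,0,0,0.06,0,0,0],
    [0,0,0,0.06,0,0,0],
    [0,0,0,0.06,0,0,0],
    [0,0,0,0.06,0,0,0],
    [0,0,0,-1.5,0,0,0],
    [0,0,0,-3.5,0,0,0],
    [0,0,0,-5.5,0,0,0]
  ]
}}

```text
time: 32.15
position: [0.6109, 0.0967, 0.191]
tool_rot: [0.774, 0.633, -0.0, 0.001]
ft_force: [0.9, 0.1, -0.8]
grip_width: 0.0432
```

```bash
python3 - <<'E'
from h import *
o=get_obs(); print(o['position'],o['grip_width'])
delta([.53,.35,.22],quat(np.radians(30.8)),o);
E
```

```text
[0.6109 0.0967 0.191 ] 0.04322171902092861
delta [ 9.286 -5.179 -1.172] [ 0.05  0.03 47.76]
```

Request:
{"api": "carry_out", "payload": {
  "deltas": [
    [0,1.5,-0.8,-1.2,0,0,8],
    [0,3.3,-1.8,-1.2,0,0,16],
    [0,5,-2.8,-1.2,0,0,24],
    [0,6.8,-3.8,-1.2,0,0,32],
    [0,8.5,-4.7,-1.2,0,0,40],
    [0,9.29,-5.18,-1.2,0,0,47.8],
    [0,9.29,-5.18,-1.2,0,0,47.8],
    [0,9.29,-5.18,-1.2,0,0,47.8]
  ]
}}

```text
time: 32.95
position: [0.53, 0.3505, 0.2195]
tool_rot: [0.964, 0.267, 0.001, 0.001]
ft_force: [-1.1, -0.2, 0.3]
grip_width: 0.0435
```

```bash
python3 - <<'E'
from h import *
o=get_obs(); print(o['position'],o['joint_velocities'])
blobs('wrist','w11.png')
delta([.552,.396,.12],quat(np.radians(30.8)));
E
```

```text
[0.53   0.3505 0.2195] [-0.0347  0.0006  0.006  -0.0042 -0.0015  0.0001]
blue px [296. 147.] 449 c [552.1 396.5] sz [22.5 22.4] ztop 0.0673 tub [-82.  323.9] block [array([552.7, 396.6]), array([50.1, 48.9]), 30.7]
delta [ 1.687 -1.16   3.976] [ 0.14 -0.05  0.05]
```

View pics/w11.png

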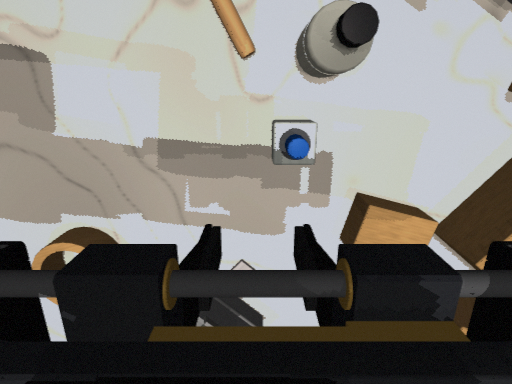

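Request:
{"api": "carry_out", "payload": {
  "deltas": [
    [0,0.8,-0.6,1,0,0,0],
    [0,1.69,-1.16,2,0,0,0],
    [0,1.69,-1.16,3.2,0,0,0],
    [0,1.69,-1.16,3.9,0,0,0],
    [0,1.69,-1.16,3.9,0,0,0],
    [0,1.69,-1.16,3.9,0,0,0]
  ]
}}

```text
time: 33.6
position: [0.5529, 0.3953, 0.1219]
tool_rot: [0.964, 0.265, 0.001, 0.001]
ft_force: [-0.6, -0.9, -0.0]
grip_width: 0.0433
```

```bash
python3 - <<'E'
from h import *
delta([.5523,.3963,.040],quat(np.radians(30.8)));
E
```

```text
delta [-0.005 -0.052  3.277] [ 0.11 -0.04 -0.11]
```

Request:
{"api": "carry_out", "payload": {
  "deltas": [
    [0,0,-0.04,1,0,0,0],
    [0,0,-0.04,2,0,0,0],
    [0,0,-0.04,3.2,0,0,0],
    [0,0,-0.04,3.2,0,0,0],
    [0,0,-0.04,3.2,0,0,0]
  ]
}}

```text
time: 34.1
position: [0.5527, 0.3973, 0.0431]
tool_rot: [0.964, 0.265, 0.001, 0.001]
ft_force: [-0.2, 0.3, 0.9]
grip_width: 0.0433
```

Request:
{"api": "carry_out", "payload": {
  "deltas": [
    [1,0,0,0,0,0,0],
    [1,0,0,0,0,0,0],
    [1,0,0,0,0,0,0],
    [1,0,0,0,0,0,0],
    [1,0,0,0,0,0,0]
  ]
}}

```text
time: 34.6
position: [0.5521, 0.3977, 0.043]
tool_rot: [0.964, 0.265, 0.001, 0.001]
ft_force: [-0.8, -0.9, 6.3]
grip_width: 0.0234
```

```bash
python3 - <<'E'
from h import *
o=get_obs()
for dy in (78.6,-11.4): delta(T(-34,0,170),quat(np.radians(dy)),o);
delta(T(-34,42,170),quat(np.radians(-11.4)),o)
E
```

```text
delta [-7.288 10.94  -5.078] [  0.16  -0.08 -47.82]
delta [-7.288 10.94  -5.078] [ 0.05 -0.17 42.18]
delta [-6.16   9.695 -5.077] [ 0.05 -0.17 42.18]
```

Request:
{"api": "carry_out", "payload": {
  "deltas": [
    [1,0,0,-1.5,0,0,0],
    [1,0,0,-3.5,0,0,0],
    [1,0,0,-5.1,0,0,-6],
    [1,-1.2,1.8,-5.1,0,0,-14],
    [1,-2.4,3.6,-5.1,0,0,-22],
    [1,-3.6,5.4,-5.1,0,0,-30],
    [1,-4.8,7.2,-5.1,0,0,-38],
    [1,-6,9,-5.1,0,0,-46]
  ]
}}

```text
time: 35.4
position: [0.538, 0.1492, 0.1691]
tool_rot: [0.784, 0.621, -0.0, 0.001]
ft_force: [0.9, 0.2, -1.5]
grip_width: 0.023
```

```bash
python3 - <<'E'
from h import *
o=get_obs(); print(o['position'])
delta(T(-34,0,170),quat(np.radians(78.6)),o)
E
```

```text
[0.538  0.1492 0.1691]
delta [-3.129  0.62  -0.033] [ 0.05  0.06 -1.86]
```

Request:
{"api": "carry_out", "payload": {
  "deltas": [
    [1,-1.4,0.3,0,0,0,-1],
    [1,-2.8,0.6,0,0,0,-1.9],
    [1,-2.8,0.6,0,0,0,-1.9],
    [1,-2.8,0.6,0,0,0,-1.9],
    [1,-2.8,0.6,0,0,0,-1.9]
  ]
}}

```text
time: 35.9
position: [0.5368, 0.0803, 0.1693]
tool_rot: [0.775, 0.631, 0.0, 0.0]
ft_force: [0.3, 0.3, -2.3]
grip_width: 0.023
```

```bash
python3 - <<'E'
from h import *
o=get_obs(); print(o['position'],o['joint_velocities'])
delta(T(-34,0,50),quat(np.radians(78.6)),o);
blobs('wrist','w12.png')
E
```

```text
[0.5368 0.0803 0.1693] [ 0.0175 -0.0011 -0.0042 -0.002   0.0004 -0.0014]
delta [-0.433  0.019  4.77 ] [ 0.06  0.02 -0.28]
blue px [257. 247.] 1883 c [533.6  79.9] sz [23.7 17.2] ztop 0.1933 tub [-37.6   9.9] block [array([526.8,  81.6]), array([50.1, 29.5]), 78.7]
blue px [209. 242.] 218 c [543.6  46.9] sz [  5.  105.7] ztop 0.0712 tub [-21.3 -20.5] block [array([572.5,  22.3]), array([13.4,  6.3]), 71.8]
```

Request:
{"api": "carry_out", "payload": {
  "deltas": [
    [1,-0.4,0,0.8,0,0,-0.2],
    [1,-0.4,0,2.2,0,0,-0.2],
    [1,-0.4,0,3.6,0,0,-0.2],
    [1,-0.4,0,4.6,0,0,-0.2],
    [1,-0.4,0,4.7,0,0,-0.2],
    [1,-0.4,0,4.7,0,0,-0.2]
  ]
}}

```text
time: 36.55
position: [0.535, 0.0705, 0.0517]
tool_rot: [0.774, 0.633, -0.0, 0.0]
ft_force: [0.5, 1.0, -1.9]
grip_width: 0.023
```

Request:
{"api": "carry_out", "payload": {
  "deltas": [
    [1,0,0,0.06,0,0,0],
    [0,0,0,0.06,0,0,0],
    [0,0,0,0.06,0,0,0],
    [0,0,0,0.06,0,0,0],
    [0,0,0,-1.5,0,0,0],
    [0,0,0,-3.5,0,0,0],
    [0,0,0,-6,0,0,0]
  ]
}}

```text
time: 37.25
position: [0.5344, 0.0696, 0.191]
tool_rot: [0.775, 0.633, -0.0, 0.0]
ft_force: [1.4, 0.0, -0.6]
grip_width: 0.0435
```

```bash
python3 - <<'E'
from h import *
o=get_obs(); print(o['position'],o['grip_width'])
delta([.53,-.20,.25],quat(np.radians(45)),o);
E
```

```text
[0.5344 0.0696 0.191 ] 0.0435448684560588
delta [-10.603   1.981  -2.35 ] [ 0.04  0.04 33.48]
```

```bash
python3 - <<'E'
from h import *
delta([.633,-.31,.25],quat(np.radians(2.)));
E
```

```text
delta [-14.091   6.897  -2.345] [ 0.06  0.02 76.48]
```

Request:
{"api": "carry_out", "payload": {
  "deltas": [
    [-1,-1,0.5,-2.3,0,0,8],
    [-1,-2.5,1.3,-2.3,0,0,16],
    [-1,-4,2,-2.3,0,0,24],
    [-1,-5.8,2.8,-2.3,0,0,32],
    [-1,-7.5,3.6,-2.3,0,0,40],
    [-1,-9.3,4.5,-2.3,0,0,48],
    [-1,-11,5.4,-2.3,0,0,56],
    [-1,-13,6.3,-2.3,0,0,64]
  ]
}}

```text
time: 38.05
position: [0.6236, -0.2772, 0.2481]
tool_rot: [0.992, 0.123, 0.001, 0.001]
ft_force: [1.8, 0.5, -0.4]
grip_width: 0.0864
```

```bash
python3 - <<'E'
from h import *
delta([.633,-.31,.25],quat(np.radians(2.)));
E
```

```text
delta [ 0.044  1.364 -0.074] [ 0.08 -0.13 12.16]
```

Request:
{"api": "carry_out", "payload": {
  "deltas": [
    [-1,0,0.6,0,0,0,8],
    [-1,0,0.6,0,0,0,12.1],
    [-1,0,0.6,0,0,0,12.1],
    [-1,0,0.6,0,0,0,12.1],
    [-1,0,0.6,0,0,0,12.1]
  ]
}}

```text
time: 38.55
position: [0.627, -0.2893, 0.2478]
tool_rot: [1.0, 0.022, 0.001, 0.001]
ft_force: [0.8, 0.0, -0.1]
grip_width: 0.0868
```

```bash
python3 - <<'E'
from h import *
print(get_obs()['position'],get_obs()['joint_velocities'])
blobs('top','top5.png'); p,d,i,P=blobs('wrist','w13.png'); h=cv2.cvtColor(p,cv2.COLOR_RGB2HSV); z=P[...,2]
m=(h[...,0]>18)&(h[...,0]<38)&(h[...,1]>120)&(z>0)&(z<.015); m[240:]=0
m=cv2.morphologyEx(m.astype(np.uint8),cv2.MORPH_OPEN,np.ones((3,3)));n,l,s,c=cv2.connectedComponentsWithStats(m); k=1+np.argmax(s[1:,4]); rect(P,l==k,'lid')
m=(h[...,2]<60)&(z>.031)&(z<.045);m[240:]=0; rect(P,m,'bar')
m=cv2.imread('pics/top5.png'); cv2.imwrite('pics/topz5.png',cv2.resize(m[100:270,80:400],None,fx=2.5,fy=2.5,interpolation=cv2.INTER_CUBIC))
E
```

```text
[ 0.627  -0.2893  0.2478] [ 0.006   0.0002 -0.0019 -0.0009 -0.001   0.0051]
blue px [225. 167.] 52 c [617.5 105.5] sz [18.5 18.5] ztop 0.0745 tub [39.6 51.6] block [array([621.1, 104.6]), array([53.5, 51.2]), 79.6]
red px [57. 98.] 690 c [ 400.7 -221. ] sz [24.  21.7] ztop 0.0710 tub [-108.4 -311.4] block [array([ 400.7, -221.2]), array([50.1, 50.9]), 81.9]
red px [ 66. 170.] 583 c [ 398.7 -303.3] sz [22.7 22.4] ztop 0.0710 tub [ -94.  -392.4] block [array([ 398.6, -303.2]), array([49.9, 50.3]), 71.7]
lid c [ 633.4 -311. ] size [156.2 200.5] ang 2.01 zmed 0.0065 n 13714
bar c [ 515.6 -276. ] size [117.6 275.4] ang 81.05 zmed 0.0386 n 1270
```

View pics/topz5.png

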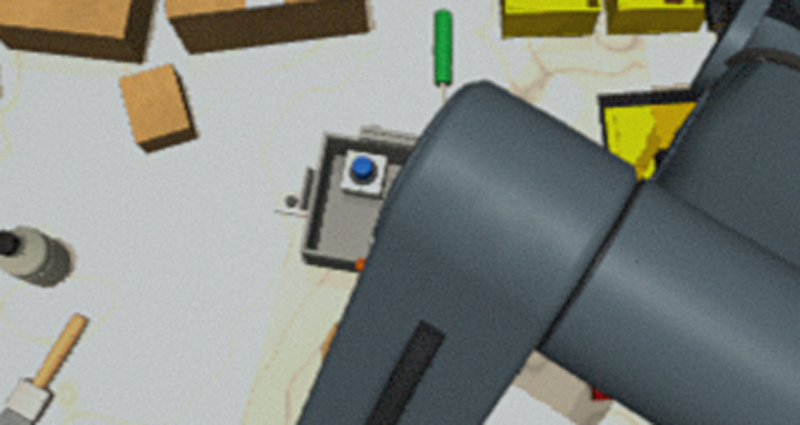

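View pics/w13.png

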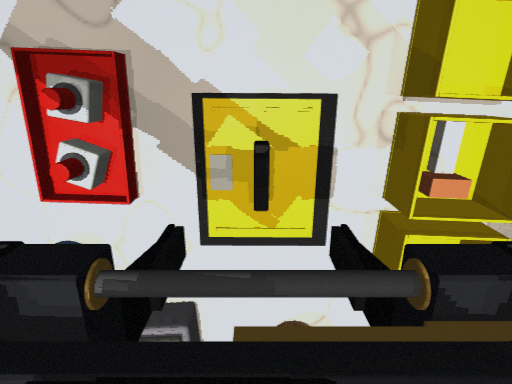

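```bash
python3 - <<'E'
from h import *
delta([.633,-.3105,.06],quat(np.radians(2.)));
E
```

```text
delta [0.186 0.851 7.515] [ 0.07 -0.09  0.48]
```

Request:
{"api": "carry_out", "payload": {
  "deltas": [
    [-1,0.18,0.85,1,0,0,0.4],
    [-1,0.18,0.85,3,0,0,0.4],
    [-1,0.18,0.85,5,0,0,0.4],
    [-1,0.18,0.85,6.5,0,0,0.4],
    [-1,0.18,0.85,7.4,0,0,0.4],
    [-1,0.18,0.85,7.4,0,0,0.4],
    [-1,0.18,0.85,7.4,0,0,0.4]
  ]
}}

```text
time: 39.35
position: [0.6332, -0.3111, 0.0629]
tool_rot: [1.0, 0.018, 0.001, 0.001]
ft_force: [-0.2, -0.2, 0.6]
grip_width: 0.087
```

```bash
python3 - <<'E'
from h import *
delta([.633,-.3105,.013],quat(np.radians(2.)));
E
```

```text
delta [-0.011 -0.026  1.998] [ 0.08 -0.1   0.04]
```

Request:
{"api": "carry_out", "payload": {
  "deltas": [
    [-1,0,0,0.8,0,0,0],
    [-1,0,0,1.6,0,0,0],
    [-1,0,0,1.95,0,0,0],
    [-1,0,0,1.95,0,0,0],
    [1,0,0,1.95,0,0,0],
    [1,0,0,1.95,0,0,0],
    [1,0,0,1.95,0,0,0],
    [1,0,0,1.95,0,0,0]
  ],
  "force": 45
}}

```text
time: 40.15
position: [0.6332, -0.3115, 0.0146]
tool_rot: [1.0, 0.017, 0.001, 0.001]
ft_force: [-0.8, -0.3, -0.2]
grip_width: 0.0628
```

Request:
{"api": "carry_out", "payload": {
  "deltas": [
    [1,0,0,0,0,0,0],
    [1,0,0,0,0,0,0],
    [1,0,0,0,0,0,0],
    [1,0,0,0,0,0,0],
    [1,0,0,0,0,0,0],
    [1,0,0,0,0,0,0],
    [1,0,0,0,0,0,0]
  ]
}}

```text
time: 40.85
position: [0.6329, -0.3113, 0.0138]
tool_rot: [1.0, 0.017, 0.001, 0.001]
ft_force: [0.3, -0.0, 0.2]
grip_width: 0.0199
```

```bash
python3 - <<'E'
from h import *
o=get_obs();print(o['ft_force'])
delta(T(-40,1,250),quat(yaw),o);
E
```

```text
[ 0.2949 -0.0332  0.2401]
delta [ -3.586 -15.443  -9.472] [ 0.05 -0.09 13.39]
```

Request:
{"api": "carry_out", "payload": {
  "deltas": [
    [1,0,0,-1.5,0,0,0],
    [1,0,0,-4,0,0,0],
    [1,0,0,-6.5,0,0,0],
    [1,-0.5,-1.5,-8.5,0,0,3],
    [1,-1,-3.5,-8.5,0,0,6],
    [1,-1.5,-5.5,-8.5,0,0,9],
    [1,-2,-7.5,-8.5,0,0,12],
    [1,-2.5,-9.5,-8.5,0,0,13.4]
  ]
}}

```text
time: 41.65
position: [0.5686, -0.1005, 0.2262]
tool_rot: [0.995, -0.101, 0.001, 0.0]
ft_force: [1.6, 1.5, -1.1]
grip_width: 0.0198
```

```bash
python3 - <<'E'
from h import *
o=get_obs();print(o['position'])
delta(T(-40,1,220),quat(yaw),o);
E
```

```text
[ 0.5686 -0.1005  0.2262]
delta [-2.91  -6.437  0.237] [ 0.04 -0.16 -0.14]
```

Request:
{"api": "carry_out", "payload": {
  "deltas": [
    [1,-1,-1.8,0,0,0,0],
    [1,-2,-3.6,0.1,0,0,0],
    [1,-2.7,-5.4,0.2,0,0,0],
    [1,-2.7,-5.4,0.2,0,0,0],
    [1,-2.7,-5.4,0.2,0,0,0],
    [1,-2.7,-5.4,0.2,0,0,0]
  ]
}}

```text
time: 42.25
position: [0.5305, 0.0428, 0.2205]
tool_rot: [0.995, -0.099, 0.001, 0.001]
ft_force: [0.1, -0.4, -1.5]
grip_width: 0.0197
```

```bash
python3 - <<'E'
from h import *
o=get_obs();print(o['position'],o['joint_velocities'])
i=camera_info('wrist');p,d=snap('wrist','w14.png'); P=cloud(d,i); h=cv2.cvtColor(p,cv2.COLOR_RGB2HSV); z=P[...,2]
m=(h[...,0]>18)&(h[...,0]<38)&(h[...,1]>120)&(abs(z-o['position'][2])<.03)&(abs(P[...,0]-.53)<.15); m[:, :] = m
rect(P,m,'lid'); q=P[m]; A=np.c_[q[:,:2],np.ones(len(q))]; c=np.linalg.lstsq(A,q[:,2],rcond=None)[0]; print(c)
delta(T(-40,1,220),quat(yaw),o)
snap('top','top6.png')
E
```

```text
[0.5305 0.0428 0.2205] [-0.0244  0.0052 -0.005   0.0015  0.0014  0.0002]
lid c [533.6  57.8] size [168.3 152.7] ang 78.53 zmed 0.2134 n 43637
[ 0.0014 -0.0035  0.2131]
delta [-0.268 -1.123  0.019] [ 0.07 -0.15 -0.02]
```

View pics/w14.png

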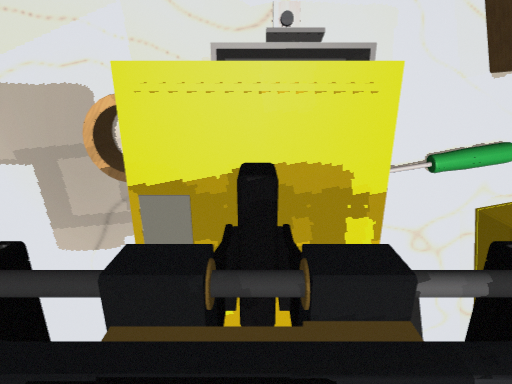

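```bash
python3 - <<'E'
from h import *
i=camera_info('wrist');o=get_obs();p,d=snap('wrist','w15.png'); P=cloud(d,i); h=cv2.cvtColor(p,cv2.COLOR_RGB2HSV); z=P[...,2]
m=(h[...,0]>18)&(h[...,0]<38)&(h[...,1]>120)&(abs(z-o['position'][2])<.03)
q=P[m]-o['position']; X=q@ex*1000;Y=q@ey*1000
for y0 in (20,50,80):
    s=abs(Y-y0)<5; print(y0,X[s].min(),X[s].max(),(X[s].min()+X[s].max())/2)
for x0 in (-60,-20,20,60):
    s=abs(X-x0)<5; print(x0,Y[s].max())
print((o['position']-O)@ex,(o['position']-O)@ey, np.median(q[:,2]))
E
```

```text
20 -76.1617925677998 76.11120320963032 -0.02529467908473748
50 -75.83941325011573 76.68017499594836 0.42038087291631854
80 -75.83663773075894 76.5641866484844 0.3637744588627285
-60 99.48929953951672
-20 99.38968173761482
20 99.27264230456379
60 99.21441727312839
-0.03309216301384158 -0.027727507682698913 -0.0071061906485054005
```

```bash
cat >> h.py <<'E'
def lidpose(Xb,zb,p,Y=-1.5,hh=10.8,off=0.3):
    xl=np.cos(p)*ex-np.sin(p)*ez; n=np.sin(p)*ex+np.cos(p)*ez
    B=T(Xb,Y,zb); c=B-.076*xl
    return c-off/1000*xl+hh/1000*n, quat(yaw,p)
E
python3 - <<'E'
from h import *
o=get_obs()
delta(*lidpose(58,140,.14),o); delta(*lidpose(58,115,.14),o)
E
```

```text
delta [ 0.677 -1.056  2.361] [ 0.04 -8.14 -0.14]
delta [ 0.675 -1.057  3.361] [ 0.04 -8.14 -0.14]
```

Request:
{"api": "carry_out", "payload": {
  "deltas": [
    [1,0.3,-0.5,0.5,0,-3,0],
    [1,0.68,-1.06,1.2,0,-6,0],
    [1,0.68,-1.06,2,0,-8.1,0],
    [1,0.68,-1.06,2.36,0,-8.1,0],
    [1,0.68,-1.06,2.36,0,-8.1,0],
    [1,0.68,-1.06,2.36,0,-8.1,0]
  ]
}}

```text
time: 43.0
position: [0.5516, 0.0655, 0.1617]
tool_rot: [0.993, -0.1, -0.069, -0.007]
ft_force: [-0.7, 0.1, -1.7]
grip_width: 0.0194
```

```bash
python3 - <<'E'
from h import *
o=get_obs(); print(o['ft_force'])
delta(*lidpose(58,140,.14),o); delta(*lidpose(58,89,.14),o)
# measure lid in tub frame
i=camera_info('wrist');p,d=snap('wrist','w16.png'); P=cloud(d,i); h=cv2.cvtColor(p,cv2.COLOR_RGB2HSV); z=P[...,2]
m=(h[...,0]>18)&(h[...,0]<38)&(h[...,1]>120)&(abs(z-o['position'][2])<.03)
q=P[m]-O; X=q@ex*1000;Y=q@ey*1000; s=abs(Y-50)<6; print(X[s].min(),X[s].max(),q[s][X[s]>X[s].max()-2][:,2].mean(),q[s][X[s]<X[s].min()+2][:,2].mean())
for x0 in (-60,-20,20): print(Y[abs(X-x0)<5].max())
E
```

```text
[-0.6822  0.1343 -1.743 ]
delta [0.044 0.033 0.007] [ 0.03 -0.02 -0.07]
delta [0.328 0.031 2.027] [ 0.03 -0.02 -0.07]
-93.25537827035674 57.99905637808574 0.1438780122766874 0.16504410882990503
98.69732943613229
98.7038514780738
98.64678450515164
```

View pics/w16.png

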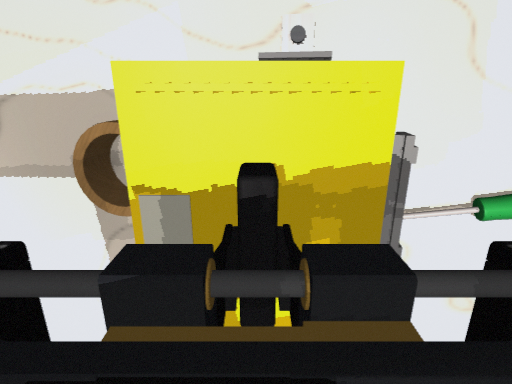

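Request:
{"api": "carry_out", "payload": {
  "deltas": [
    [1,0.1,0.02,0.6,0,0,0],
    [1,0.2,0.02,1.2,0,0,0],
    [1,0.33,0.02,1.9,0,0,0],
    [1,0.33,0.02,1.98,0,0,0],
    [1,0.33,0.02,1.98,0,0,0],
    [1,0.33,0.02,1.98,0,0,0]
  ]
}}

```text
time: 43.65
position: [0.5538, 0.0653, 0.1125]
tool_rot: [0.993, -0.099, -0.068, -0.007]
ft_force: [-0.5, -0.2, -0.3]
grip_width: 0.0196
```

```bash
python3 - <<'E'
from h import *
o=get_obs(); print(o['ft_force'])
for a in [(58,89,.14),(66,88.5,.14),(76.5,88,.14)]: delta(*lidpose(*a),o)
E
```

```text
[-0.5456 -0.2276 -0.3293]
delta [-0.032  0.041  0.091] [ 0.03 -0.15 -0.01]
delta [0.287 0.041 0.067] [ 0.03 -0.15 -0.01]
delta [0.706 0.04  0.029] [ 0.03 -0.15 -0.01]
```

Request:
{"api": "carry_out", "payload": {
  "deltas": [
    [1,0.05,0.03,0.1,0,0,0],
    [1,0.15,0.03,0.1,0,0,0],
    [1,0.27,0.03,0.08,0,0,0],
    [1,0.27,0.03,0.08,0,0,0],
    [1,0.27,0.03,0.08,0,0,0]
  ]
}}

```text
time: 44.15
position: [0.5594, 0.0633, 0.1083]
tool_rot: [0.993, -0.099, -0.069, -0.007]
ft_force: [-0.3, -0.6, -1.6]
grip_width: 0.0195
```

```bash
python3 - <<'E'
from h import *
o=get_obs(); print(o['ft_force'])
for a in [(66,88,.14),(76.5,88,.14)]: delta(*lidpose(*a),o)
i=camera_info('wrist');p,d=snap('wrist','w17.png'); P=cloud(d,i); h=cv2.cvtColor(p,cv2.COLOR_RGB2HSV); z=P[...,2]
m=(h[...,0]>18)&(h[...,0]<38)&(h[...,1]>120)&(abs(z-o['position'][2])<.03)
q=P[m]-O; X=q@ex*1000;Y=q@ey*1000; s=abs(Y-70)<6; print(X[s].min(),X[s].max(),q[s][X[s]>X[s].max()-2][:,2].mean(),Y.max())
q=P.reshape(-1,3)-O; X=q@ex*1000;Y=q@ey*1000
s=(abs(X-76)<3)&(abs(Y-20)<25)&(q[:,2]>.09)&(q[:,2]<.12); print('keeper top',np.median(q[s][:,2]),s.sum())
E
```

```text
[-0.2531 -0.5552 -1.6252]
delta [ 0.035  0.008 -0.045] [ 0.04 -0.03 -0.01]
delta [ 0.451  0.008 -0.104] [ 0.04 -0.03 -0.01]
-84.9085171594281 66.09771454323692 0.09061130774940816 98.09721719130346
keeper top 0.09884957147604352 1110
```

View pics/w17.png

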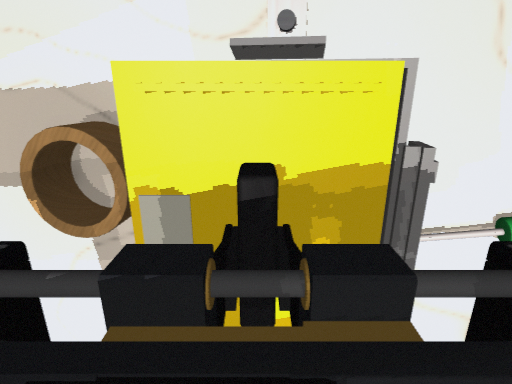

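Request:
{"api": "carry_out", "payload": {
  "deltas": [
    [1,0.1,0,-0.01,0,0,0],
    [1,0.2,0,-0.025,0,0,0],
    [1,0.32,0,-0.04,0,0,0],
    [1,0.4,0,-0.05,0,0,0],
    [1,0.4,0,-0.05,0,0,0],
    [1,0.4,0,-0.05,0,0,0]
  ]
}}

```text
time: 44.8
position: [0.569, 0.0614, 0.1081]
tool_rot: [0.993, -0.099, -0.07, -0.007]
ft_force: [-0.1, -0.1, -1.1]
grip_width: 0.0195
```

```bash
cat > chk.py <<'E'
from h import *
import sys
o=get_obs(); print(o['ft_force'],o['grip_width'])
i=camera_info('wrist');p,d=snap('wrist',sys.argv[1]); P=cloud(d,i); h=cv2.cvtColor(p,cv2.COLOR_RGB2HSV); z=P[...,2]
m=(h[...,0]>18)&(h[...,0]<38)&(h[...,1]>120)&(z>.07)&(z<.14)
q=P[m]-O; X=q@ex*1000;Y=q@ey*1000; s=abs(Y-75)<6; print('lid X',X[s].min(),X[s].max(),'zback',q[s][X[s]>X[s].max()-2][:,2].mean(),'zfront',q[s][X[s]<X[s].min()+2][:,2].mean(),'Ymax',Y.max())
q=P.reshape(-1,3)-O; X=q@ex*1000;Y=q@ey*1000
s=(abs(X-76)<3)&(abs(Y-20)<25)&(q[:,2]>.09)&(q[:,2]<.12); print('keeper top',np.median(q[s][:,2]),s.sum())
E
python3 chk.py w18.png; python3 - <<'E'
from h import *
o=get_obs()
for a in [(76.5,88,.14),(76.5,86.5,.11),(76.5,86,.08)]: delta(*lidpose(*a),o)
E
```

```text
[-0.1213 -0.0724 -1.108 ] 0.01948962216339813
lid X -75.45080679352597 75.72093631374511 zback 0.09023958851448974 zfront 0.11129360541196502 Ymax 98.1052815310262
keeper top 0.09881053004314988 1038
delta [ 0.063  0.007 -0.059] [ 0.04 -0.   -0.01]
delta [0.06  0.007 0.092] [ 0.04  1.72 -0.01]
delta [0.054 0.007 0.204] [ 0.04  3.44 -0.01]
```

View pics/w18.png

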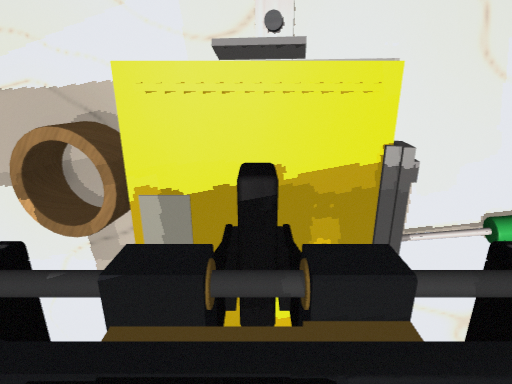

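Request:
{"api": "carry_out", "payload": {
  "deltas": [
    [1,0.06,0,0,0,0.8,0],
    [1,0.06,0,0.09,0,1.72,0],
    [1,0.06,0,0.15,0,2.6,0],
    [1,0.06,0,0.2,0,3.3,0],
    [1,0.06,0,0.2,0,3.3,0],
    [1,0.06,0,0.2,0,3.3,0]
  ]
}}

```text
time: 45.45
position: [0.5698, 0.0612, 0.103]
tool_rot: [0.994, -0.099, -0.041, -0.004]
ft_force: [0.1, -0.6, -0.8]
grip_width: 0.02
```

```bash
python3 chk.py w19.png
```

```text
[ 0.134  -0.6169 -0.8461] 0.020031557124490777
lid X -74.72783234260727 77.21818522972548 zback 0.08959576034442197 zfront 0.10181944286380251 Ymax 98.12347120487617
keeper top 0.09880856204065303 1015
```

Request:
{"api": "carry_out", "payload": {
  "deltas": [
    [1,0,0,0.03,0,0,0],
    [0.2,0,0,0.03,0,0,0],
    [-0.2,0,0,0.03,0,0,0],
    [-0.2,0,0,0.03,0,0,0],
    [-0.2,0,0,0.03,0,0,0],
    [-0.2,0,0,-1,0,0,0],
    [-0.2,0,0,-2.5,0,0,0],
    [-0.2,0,0,-2.5,0,0,0]
  ]
}}

```text
time: 46.3
position: [0.5789, 0.0599, 0.1699]
tool_rot: [0.994, -0.099, -0.035, -0.004]
ft_force: [1.0, 0.5, 0.3]
grip_width: 0.0517
```

```bash
python3 chk.py w20.png; python3 - <<'E'
from h import *
o=get_obs()
for a in [(-52,0,170),(-52,0,110)]: delta(T(*a),quat(yaw,0.04),o)
E
```

```text
[1.0094 0.4607 0.2555] 0.05168176632414629
lid X -73.90171554566669 77.54344738068733 zback 0.08828380340202414 zfront 0.09913898318918231 Ymax 97.7903897969835
keeper top 0.09875582411181019 544
delta [-2.438 -0.04   0.099] [-0.    2.04 -0.01]
delta [-2.257 -0.04   2.492] [-0.    2.04 -0.01]
```

View pics/w20.png

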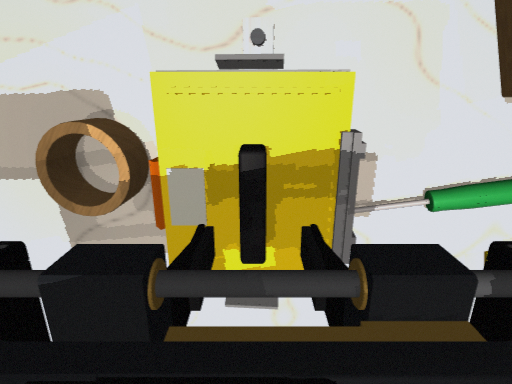

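Request:
{"api": "carry_out", "payload": {
  "deltas": [
    [1,-0.8,0,0,0,1,0],
    [1,-1.6,0,0,0,2,0],
    [1,-2.43,-0.04,0,0,4,0],
    [1,-2.43,-0.04,0,0,4.3,0],
    [1,-2.43,-0.04,0,0,4.3,0],
    [1,-2.43,-0.04,0,0,4.3,0],
    [1,-2.43,-0.04,0,0,4.3,0],
    [1,-2.43,-0.04,0,0,4.3,0]
  ]
}}

```text
time: 47.15
position: [0.5167, 0.0729, 0.1701]
tool_rot: [0.995, -0.1, -0.003, 0.0]
ft_force: [-0.3, -0.2, 0.9]
grip_width: 0.0019
```

```bash
python3 - <<'E'
from h import *
o=get_obs(); print(o['position'],o['grip_width'],o['ft_force'])
for a in [(-52,0,105),(-52,0,89)]: delta(T(*a),quat(yaw,0.0),o)
E
```

```text
[0.5167 0.0729 0.1701] 0.0019427410931615926 [-0.2557 -0.245   0.9065]
delta [ 0.048 -0.015  2.603] [ 0.04  0.37 -0.03]
delta [ 0.052 -0.016  3.242] [ 0.04  0.37 -0.03]
```

Request:
{"api": "carry_out", "payload": {
  "deltas": [
    [1,0.05,0,1,0,0.3,0],
    [1,0.05,0,1.9,0,0.3,0],
    [1,0.05,0,2.6,0,0.3,0],
    [1,0.05,0,2.6,0,0.3,0],
    [1,0.05,0,2.8,0,0.3,0],
    [1,0.05,0,2.9,0,0.3,0],
    [1,0.05,0,3.0,0,0.3,0]
  ]
}}

```text
time: 47.85
position: [0.5173, 0.0729, 0.0968]
tool_rot: [0.995, -0.099, 0.0, 0.0]
ft_force: [0.2, 0.1, 0.5]
grip_width: 0.0001
```

Request:
{"api": "carry_out", "payload": {
  "deltas": [
    [1,0,0,0.06,0,0,0],
    [1,0,0,0.12,0,0,0],
    [1,0,0,0.18,0,0,0],
    [1,0,0,0.18,0,0,0]
  ]
}}

```text
time: 48.25
position: [0.5163, 0.073, 0.0906]
tool_rot: [0.995, -0.099, -0.001, 0.0]
ft_force: [-0.5, -0.3, 0.1]
grip_width: 0.0004
```

Request:
{"api": "carry_out", "payload": {
  "deltas": [
    [1,0,0,0.06,0,0,0],
    [1,0,0,0.12,0,0,0],
    [1,0,0,0.15,0,0,0]
  ]
}}

```text
time: 48.55
position: [0.5164, 0.073, 0.0903]
tool_rot: [0.995, -0.099, -0.001, 0.0]
ft_force: [-6.6, -0.3, 32.1]
grip_width: 0.0007
```

Request:
{"api": "carry_out", "payload": {
  "deltas": [
    [1,0,0,-0.3,0,0,0],
    [1,0,0,-1.5,0,0,0],
    [1,0,0,-3.5,0,0,0],
    [1,0,0,-5,0,0,0],
    [1,0,0,-5,0,0,0]
  ]
}}

```text
time: 49.05
position: [0.5205, 0.0729, 0.2172]
tool_rot: [0.995, -0.099, 0.005, 0.0]
ft_force: [0.0, 0.7, -0.5]
grip_width: 0.0009
```

```bash
python3 - <<'E'
from h import *
o=get_obs(); print(o['position'])
delta(T(0,0,320),quat(yaw,0),o)
E
```

```text
[0.5205 0.0729 0.2172]
delta [ 2.005  0.014 -4.092] [-0.05 -0.59  0.  ]
```

Request:
{"api": "carry_out", "payload": {
  "deltas": [
    [1,1,0,-2,0,-0.5,0],
    [1,2,0,-4,0,-0.5,0],
    [1,2,0,-4,0,-0.5,0],
    [1,2,0,-4,0,-0.5,0],
    [1,2,0,-4,0,-0.5,0]
  ]
}}

```text
time: 49.55
position: [0.5641, 0.0633, 0.3097]
tool_rot: [0.995, -0.099, -0.008, -0.0]
ft_force: [-0.2, -0.7, -0.7]
grip_width: 0.0004
```

```bash
python3 chk.py w21.png; python3 - <<'E'
from h import *
i=camera_info('wrist');p,d=snap('wrist','w22.png'); P=cloud(d,i); h=cv2.cvtColor(p,cv2.COLOR_RGB2HSV); z=P[...,2]
q=P-O; X=q@ex*1000;Y=q@ey*1000
m=(h[...,0]>18)&(h[...,0]<38)&(h[...,1]>120)&(z>.07)&(z<.14)
A=np.c_[X[m],Y[m],np.ones(m.sum())]; print(np.linalg.lstsq(A,z[m]*1000,rcond=None)[0])
for x0 in (-60,-20,20,60): print(x0,Y[m&(abs(X-x0)<5)].max(),Y[m&(abs(X-x0)<5)].min())
m=(h[...,0]<15)&(h[...,1]>180)&(z>.07)&(abs(Y)<40)&(X<-50)&(X>-100); print('clip X',X[m].min(),X[m].max(),z[m].max())
p2=p[60:260,150:380,::-1]; cv2.imwrite('pics/w22z.png',cv2.resize(p2,None,fx=3,fy=3)[:600])
snap('top','top7.png'); snap('scene','sc7.png')
E
```

```text
[-0.2494 -0.7464 -0.702 ] 0.0004266888554018073
lid X -73.59293077918524 77.53552058885938 zback 0.08848032372252858 zfront 0.08875433431711724 Ymax 182.7138333894471
keeper top 0.09872865767414768 218
[-0.0235  0.0128 88.6628]
-60 98.38575575644019 -97.89899575248646
-20 98.19616489678762 -91.91449415974695
20 98.1219042120327 -97.00931266559431
60 98.07138240504925 -96.79648095792257
clip X -88.16208482957623 -51.242421784099896 0.42206736450472915
```

View pics/w22z.png

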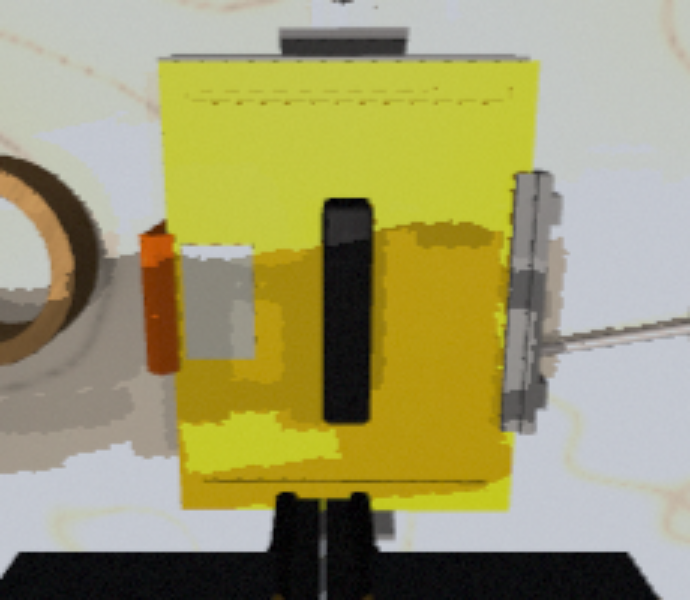

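View pics/top7.png

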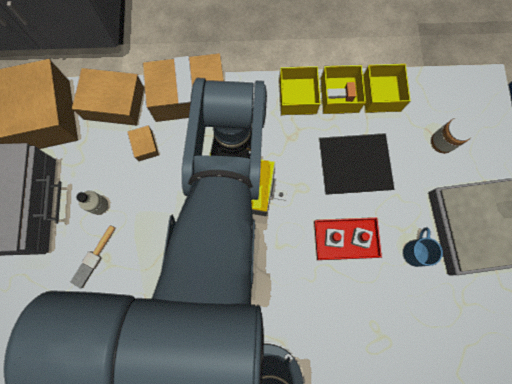

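View pics/sc7.png

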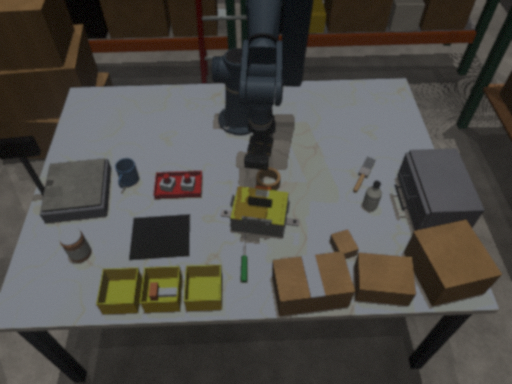

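```bash
python3 - <<'E'
from h import *
i=camera_info('wrist');p,d=snap('wrist','w23.png'); P=cloud(d,i); h=cv2.cvtColor(p,cv2.COLOR_RGB2HSV); z=P[...,2]*1000
q=P-O; X=q@ex*1000;Y=q@ey*1000
for y0 in (-15,0,20):
    m=(abs(Y-y0)<4)&(X<-62)&(X>-95)&(z>60)&(z<120); o=m&(h[...,0]<16)&(h[...,1]>180); l=m&~o&(h[...,2]>90)
    print(y0,'clip',X[o].min(),X[o].max(),z[o].max(),'lid from',X[l].min())
m=(abs(Y-75)<10)&(X<-62)&(X>-95)&(z>60)&(z<120)&(h[...,1]>120); print('lid edge',X[m].min())
E
```

```text
-15 clip -84.6888044935576 -72.12570594223747 99.83476701033022 lid from -71.34808345223264
0 clip -84.55834917229562 -71.68233497544325 98.50238275886602 lid from -84.92259112280594
20 clip -84.54645436413475 -71.68895720219706 99.91503088152787 lid from -84.89880675239053
lid edge -73.75947715468621
```

```bash
python3 -c "
from rig import *
print(hand_in())"
```

```text
the job is handed in; nothing more can be done
None
```

The job is done and handed in at about 50 s of the 210 s allowed; the hand-in gave no verdict.

**What I did:**
- Tipped up the lid, drew it out from under the keeper and laid it flat on the mat.
- Moved both used cartridges from the tub to the tray.
- Put the three new cartridges from the bench into the tub; there was no fourth today.
- Slid the lid's back edge under the keeper, then pressed its front down with the closed fingers.

**What the last checks showed:**
- **Lid:** it lies level on the rim, with front and back heights within 0.3 mm of each other and about 4.9 mm above the rim level worked out from the keeper. Its back edge is at about tub x = 77.5 mm, some 7 mm under the keeper.
- **Clip:** the nose shows at about x = -72 mm, over the lid's front edge at about -74 mm. That puts the clip reading near 0.001 m, but I could only judge it from the picture.
- **Used cartridges:** both stand in the tray in the last pictures.
- **New cartridges:** I saw the first in the tub from close by with the wrist camera and the second only from above. The third I did not see after release, because the arm hid it from the top camera. Its release pose was normal and the lid closed flat over it.
- **Bystanders:** none looked moved in the final pictures; I did not measure them.

Nothing failed or disagreed beyond depth readings 1–2 mm low, which I allowed for. The second used cartridge was gripped about 5 mm higher than planned, without harm.

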